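# Wind the chassis jig to its marker and slide the chassis home

## Robot

A 6-joint arm with a two-finger parallel gripper is mounted at the origin on the work surface. World frame = base frame: x ahead of the robot, y to its left, z up, the work surface at z = 0. Lengths are in m, angles in rad, forces in N, time in s.
With the tool pointing down it reaches from about 0.3 to 0.775 m from the base axis. Payload 14.6 kg.
Tool frame: the origin (TCP) lies between the finger pads; the fingertips stand 14 mm ahead of it and the grasp point (between the pads) lies 5 mm behind it; z points along the fingers, y is the direction in which the jaws open and shut (so a half turn about z gives the same grasp; the last joint's range is limited). The gripper opens to 85 mm and grips with 20 to 120 N. Pads are 22 mm wide; open, the fingers measure 114 mm over their backs; the gripper's body (76 mm by 85 mm) begins 54 mm behind the grasp point. The pads swing forward as they close: fully open they stand 13 mm farther back than shut.
Start: joints at [-1.267, 0.3, 1.521, -0, 1.321, -0.067], TCP at [0.199, -0.513, 0.245] pointing down, gripper open.
Joint ranges: [-3.03, 3.03], [-0.79, 2.21], [0.23, 2.52], [-1.04, 4.18], [0, 3.07], [-2.55, 2.55]. Speed limits (rad/s): [2.22, 2.22, 2.57, 3.14, 3.14, 3.14].

## Interface

Orientations are given as a unit quaternion [x, y, z, w].
In Python, from station import monitor, optics, manip gives the robot as it stands. The module is installed in compiled form; this text tells all that it offers.
- The arm moves only by the tool move_arm, never from a script. Its argument "steps" is text: rows parted by semicolons, each of 7 numbers parted by spaces: the opening, from -1 (shut) to 1 (fully open), then the shift along the tool's x, y, z in cm, then the turn, a rotation vector about the tool's x, y, z in rad. A call has 1 to 12 rows; each row is the pose to reach, as a shift and turn from the pose commanded when the call began, along the tool's axes at that moment; what a row does not reach only later rows make up. A row lasts 1/8 s, in which the tool goes at most 62.5 mm and 10.7 degrees, less where a joint would pass 70% of its speed; a pose out of reach is approached as far as the arm can. A call with a gripper value outside its range is refused whole. The fingers move at their own pace and stop on an object; "grip_force" is the grip in N (left out, the last holds). Time passes only in rows, so rows that repeat a pose let the fingers close. It gives the time, the measured TCP pose, the force and the opening at its end, in the units of the state.
- monitor.get_obs(): the state, without advancing time (a new reading comes with each control period).
- optics.capture(name): name is "scene" or "top"; returns a dict with "img" (400x640x3 uint8, red, green, blue), "K" (3x3 intrinsics, pixels), "k1" (the pictures are not rectified: a ray, as slopes to the right and down, at radius r is drawn at 1 + k1 r^2 times it, then the intrinsics apply), "rvec" (rotation vector, rad) and "tvec" (3), from world to camera coordinates, as OpenCV has them. Camera axes: x right, y down, z forward; pixel columns grow to the right and rows downward; lengths in m; the calibration is good to about 2 mm. A picture is of the moment at which its call begins. There is no depth.
- manip.close_job(): hands the job in, once; it reports no verdict.
The state is a dict: "time": time; "q": joint angles; "dq": joint speeds; "tau": joint torques, N m; "eef_pos": TCP position; "tcp_rot": TCP orientation; "ft_force": force on the tool from outside, world axes, zero at the start; "ft_torque": the same for the moment, N m; "opening": opening from 0.0 (shut) to 1.0 (fully open).
Only numpy, scipy, OpenCV 4.12 (cv2) and the standard library are available. Lean on these libraries where they do the work, as an engineer would, in place of code of your own. Each camera call takes 0.05 s, during which the arm holds its last target.

## Task

Turn the jig's red-handled handwheel until the red pointer on the orange stop stands centred opposite the yellow marker, then slide the open steel chassis along the deck, without lifting it, so that it sits flat, flush against the back fence with its end flush against the stop. The stop must still be at the marker at the end. Do not push the stop with the robot, do not shift the blue wheel guard, and leave the other things on the bench where they are.

Things in the scene. Friction and masses are not known exactly. Their poses are not given: they have to be found in the camera images.
- jig: Fixed bench jig; place and yaw vary. Origin on the table surface, z up. Jig coordinates (mm) are used in all entries: dark deck x -170 to 100, y -110 to 370, top z 12; aluminium back fence, front face x 70, y -90 to 360, top z 52; white scale ledge behind it, x 85 to 137. Grey housings: 110 x 110, 58 high, under the wheel; 48 high at x 52 to 127, y -230 to -90.
- handwheel (a joint): Handwheel angle, rad, counter-clockwise positive from above, axis at jig x 0, y -190. Black rim, radius 70, top z 74. Four red upright handles, 20 diameter, on radius 70, z 70 to 114; at 0 they lie to jig +x, +y, -x, -y of the axis. Stiff (0.25 N m, 3.6 N at a handle), stays where left. +1 rad moves the stop 7 mm to jig +y (44 mm a turn): stop y = 7 mm x angle. Range +-10.5.
- wheel_hub (a point): Fixed point on the handwheel's axis at its underside, jig z 62; axes as the jig. A hub of 18 mm radius reaches to z 76, and a steel post of 9 mm radius runs on up the axis to the guard. The handles are fixed to the wheel, smooth and round, so a gripper of constant yaw can turn round the one it holds.
- guard (a joint): Angle, rad, of the blue wheel guard about the wheel axis, counter-clockwise positive; at 0 its middle points to jig +x. A flat sector over the rim, radius 34 to 96, edges at about 50 degrees either side of its middle (66 at its inner corners), on a 36 mm wide arm from the axis; z 119 to 124, screw head to 126. Handles pass beneath, fingers do not. Stiff; not to be moved. Direction varies.
- guard_edge (a point): Middle of the guard's outer edge, 96 mm from the wheel axis, jig z 119. A skirt hangs from that edge (radius 93 to 96) down to z 86.
- stop: Orange stop block, 88 (jig x) x 16 (jig y) x 34 mm, sliding along jig y in front of the back fence, with a black saddle of 15 mm width over the fence (top at z 66). Origin at the jig's origin height, at jig x 0 and the middle of its 16 mm thickness; the block spans jig x -20 to 68, z 14 to 48. Moved only by the handwheel, which holds it against about 35 N.
- stop_face (a point): Centre of the stop's face towards jig +y, which the chassis end meets; 8 mm to +y of the stop's middle, at jig x 20, z 32.
- pointer (a point): Tip of the red pointer on the stop's saddle, at the stop's middle, jig x 107, z 60.
- yellow_marker: Small yellow marker fixed on the white scale ledge beside the pointer's track: an upright 22 (x) x 8 (y) x 20 mm on a 14 mm wide foot, origin under its centre at jig x 123, z 52; axes as the jig. It marks the jig y to set; it stands at either side of the pointer.
- blue_marker: A blue marker of the same shape for another job, on the pointer's other side. Not the one to set.
- fence (a point): Point on the back fence's front face (jig x 70, y 130, z 32), axes as the jig.
- chassis: Open-topped steel chassis, 100 (x) x 140 (y) x 50 mm high, 3 mm walls, with a green circuit board inside and four black fan openings on its -x face; loose, about 0.6 kg (varies). Origin at the centre of its underside. Starts on the deck, on the stop's +y side, up to about 0.3 rad out of line with the jig. In the end its +x face meets the back fence and its -y end meets the stop.
- chassis_end (a point): Centre of the chassis's -y end face (70 mm from its centre), 20 mm above its underside.
- chassis_back (a point): Centre of the chassis's +x face (50 mm from its centre), 20 mm above its underside.
- spray_can: Bystander: can with blue label, 50 mm diameter, 140 mm tall, standing on the front of the deck; swaps places with the jar. Origin under its centre.
- screw_jar: Bystander: closed jar, 56 mm diameter, 75 mm tall, standing on the front of the deck. Origin under its centre.
- screwdriver: Bystander: yellow-handled screwdriver, 190 mm long, lying on the table beyond the handwheel.
- tape_roll: Bystander: black roll of tape, 100 mm diameter, 24 mm high, on the table behind the jig. Origin under its centre.
- green_bin: Bystander: green open bin, 100 x 150 x 65 mm, on the table behind the jig. Origin under its centre.
- cooling_fan: Bystander: black square fan, 92 x 92 x 25 mm, on the table behind the jig. Origin under its centre.
- steel_cover: Bystander: steel cover sheet, 103 x 143 x 12 mm, on the table past the deck's +y end. Origin under its centre.
There are look-alikes about, which are no part of the job. There is more than one size of the chassis; the one meant has the size given above.

How it is judged:
On the way, in this order (a step that is already met when the one before it is completed fails the run):
1. the stop's pointer stands opposite the yellow marker, within 3 mm (y of pointer in the frame of yellow_marker between -0.003 and 0.003 m), for 0.3 s.
2. the chassis is flush against the back fence and the stop, with the pointer still at the marker (all of step 1 and y of chassis_end in the frame of stop_face between -0.003 and 0.004 m and x of chassis_back in the frame of fence between -0.004 and 0.003 m and angle between the y axis of chassis and the y axis of jig, either way round below 0.05 rad and angle between chassis's own z axis and vertical below 0.05 rad and z of chassis in the frame of jig between 0.008 and 0.017 m), for 0.2 s.
At the end, for the whole second after the job is handed in: The pointer is within 3 mm of the yellow marker along the scale; the chassis lies flat on the deck, its +x face within 4 mm of the back fence and its -y end within 4 mm of the stop, in line with the jig within 0.05 rad; chassis and wheel at rest (all of step 2 and linear speed of chassis below 0.01 m/s and velocity of joint handwheel between -0.05 and 0.05 rad/s); the robot touches nothing.
It fails at once if the robot pushes the stop itself (over 3 N) (contact force between any of the fingers, the arm and stop above 3 N).
It fails at once if the wheel guard is shifted by more than 10 mm (distance of guard_edge from where it was at the start of the episode above 0.01 m).
It fails at once if the chassis is lifted more than 15 mm off the deck (z of chassis in the frame of jig above 0.027 m).
It fails at once if the can or the jar is knocked over (angle between any of spray_can, screw_jar's own z axis and vertical above 0.6 rad).
It fails at once if a bystander is moved by more than 30 mm (distance of any of spray_can, screw_jar, screwdriver, tape_roll, green_bin, cooling_fan, steel_cover from where it was at the start of the episode above 0.03 m).
It also fails if it takes over 72 s, if anything falls off the work surface, if the arm or the gripper's body presses on something with over 40 N, if the wrist force passes 120 N, or if a joint passes its speed limit or range.

## Working session

There is one attempt and no reset: what is moved stays moved. The work goes in short steps, Python scripts to look and compute and a tool call to move; the robot and the scene stay as the last step left them, time stands still between calls to the robot, and variables do not carry over. Pictures are saved under pics/ and viewed, and the job is handed in when it is done.

Besides the shell and the picture viewer there is one more tool, called by a JSON object that holds its "name" and its "arguments", one argument or row to a line. move_arm: Moves the arm, as the interface text tells. Its arguments: {"type":"object","properties":{"steps":{"type":"string"},"grip_force":{"type":"number"}},"required":["steps"]}

```bash
mkdir -p pics
python3 - <<'E'
from station import monitor, optics, manip
import cv2
print(monitor.get_obs())
for n in("scene","top"):
    d=optics.capture(n); cv2.imwrite(f"pics/{n}0.png",d["img"][:,:,::-1]); print(n,d["K"],d["k1"],d["rvec"],d["tvec"])
E
```

```text
{'time': 0.0, 'q': array([-1.26661383e+00,  3.00481197e-01,  1.52163076e+00,  1.21071912e-05,
        1.32070734e+00, -6.65812027e-02]), 'dq': array([ 0.00027864,  0.00217857,  0.00038076, -0.00110731, -0.00085422,
       -0.00062661]), 'tau': array([ 1.38648575e-03, -5.43508744e+01, -3.61793840e+01, -6.05198511e-05,
        4.04971608e-03,  6.13137829e-06]), 'eef_pos': array([ 0.19921824, -0.51239745,  0.24469475]), 'tcp_rot': array([ 9.82866031e-01,  1.84320342e-01, -6.68687377e-05, -6.09693854e-04]), 'ft_force': array([ 0.19188015, -0.86428624, -0.81390217]), 'ft_torque': array([0.03430487, 0.03014505, 0.02479162]), 'opening': 0.9991954112736359}
scene [[368.56581778   0.         318.97142557]
 [  0.         368.56581778 196.53931993]
 [  0.           0.           1.        ]] -0.035269717144492035 [ 1.07077599  2.23029619 -1.19143881] [ 0.28801163 -0.1688478   1.47351374]
top [[482.87643721   0.         314.8405304 ]
 [  0.         482.87643721 199.93617008]
 [  0.           0.           1.        ]] -0.05803178927696832 [ 2.14095825 -2.18271647  0.15190942] [0.03605707 0.52838592 1.48476713]
```

View pics/scene0.png

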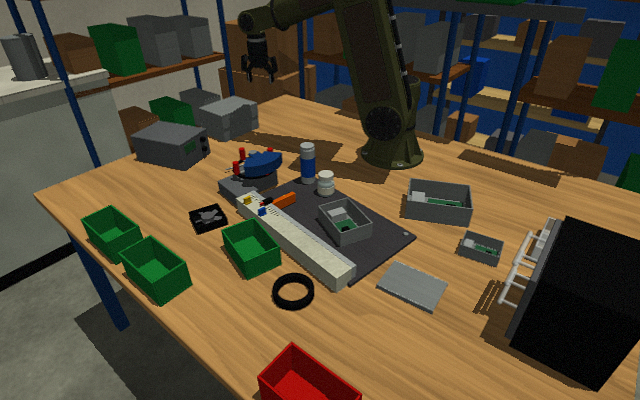

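View pics/top0.png

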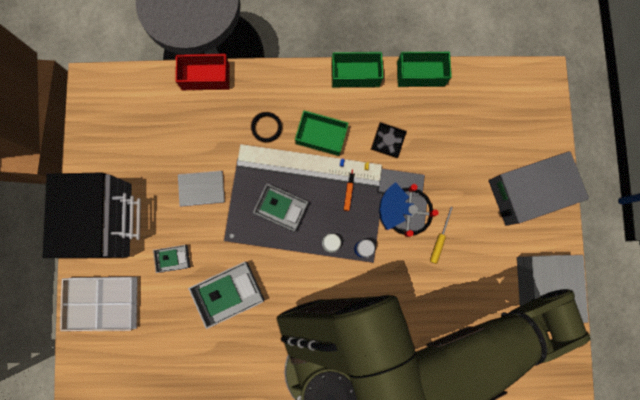

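```bash
cat > h.py <<'E'
import numpy as np, cv2
from station import monitor, optics, manip
def cam(n,save=None):
    d=optics.capture(n)
    d["n"]=n; d["R"]=cv2.Rodrigues(np.array(d["rvec"],float))[0]; d["t"]=np.array(d["tvec"],float).reshape(3)
    np.save(f"pics/last_{n}.npy",d,allow_pickle=True)
    if save: cv2.imwrite(f"pics/{save}.png",d["img"][:,:,::-1])
    return d
def last(n): return np.load(f"pics/last_{n}.npy",allow_pickle=True).item()
def ray(d,uv):
    K=d["K"]; dc=np.array([d["k1"],0,0,0,0.])
    p=cv2.undistortPoints(np.array(uv,float).reshape(-1,1,2),K,dc).reshape(-1,2)
    v=np.c_[p,np.ones(len(p))]@d["R"]; return -d["R"].T@d["t"],v
def onz(d,uv,z):
    c,v=ray(d,uv); return c+v*((z-c[2])/v[:,2])[:,None]
def proj(d,P):
    return cv2.projectPoints(np.array(P,float).reshape(-1,3),d["R"],d["t"],d["K"],np.array([d["k1"],0,0,0,0.]))[0].reshape(-1,2)
def crop(d,x0,y0,w,h,s,name):
    c=cv2.resize(d["img"][y0:y0+h,x0:x0+w],None,fx=s,fy=s,interpolation=cv2.INTER_CUBIC)
    cv2.imwrite(f"pics/{name}.png",c[:,:,::-1])
def blobs(d,lo,hi,box,amin=4):
    x0,y0,x1,y1=box
    m=cv2.inRange(cv2.cvtColor(d["img"],cv2.COLOR_RGB2HSV)[y0:y1,x0:x1],lo,hi)
    n,_,st,ce=cv2.connectedComponentsWithStats(m)
    return [(ce[i]+[x0,y0],st[i][4]) for i in range(1,n) if st[i][4]>=amin]
E
python3 - <<'E'
from h import *
t=cam("top");s=cam("scene")
crop(t,215,135,230,135,3.4,"tc");crop(s,200,135,230,165,3.4,"sc")
E
```

```text
(no output)
```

View pics/tc.png

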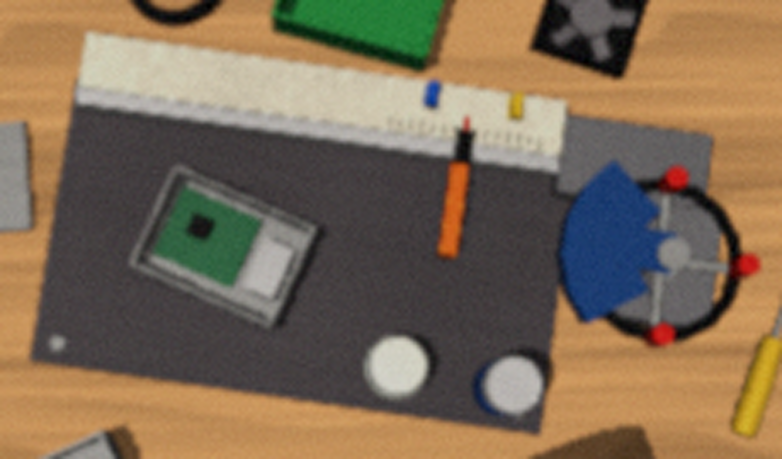

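View pics/sc.png

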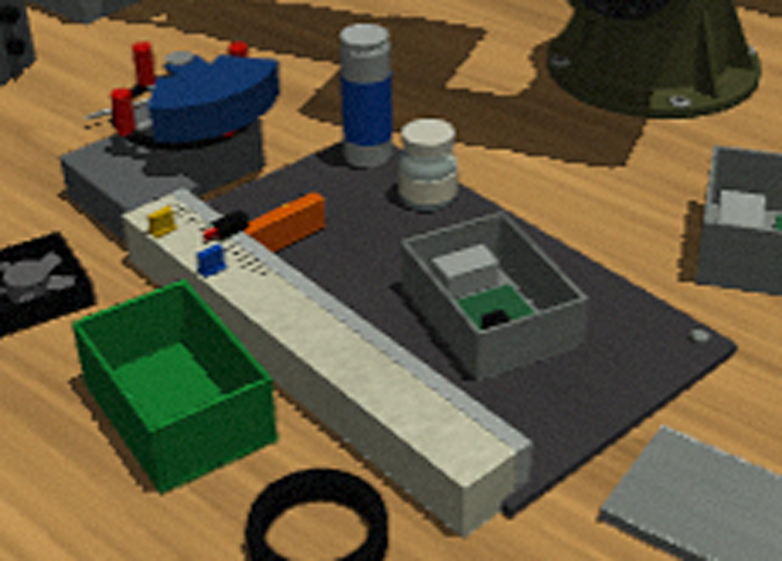

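Run:
```python
from h import *
t=last("top")
def p(u,v):return (215+u/3.4-.35,135+v/3.4-.35)
# red handles
R=[b for f in((0,150,90),(170,150,90)) for b in blobs(t,f,(8 if f[0]==0 else 180,255,255),(380,170,445,245))]
print("red",R)
hsv=cv2.cvtColor(t["img"],cv2.COLOR_RGB2HSV)
# line fits : deck front edge (dark->wood), subpixel column scan
g=cv2.GaussianBlur(t["img"],(0,0),0.8)[:,:,0].astype(float)
def edge(u,v0,v1,sgn):
    c=g[v0:v1,u]; dd=np.diff(c)*sgn; i=int(np.argmax(dd)); 
    if 0<i<len(dd)-1:
        a,b,e=dd[i-1:i+2]; off=.5*(a-e)/(a-2*b+e)
    else: off=0
    return v0+i+.5+off
pts=[(u,edge(u,*(lambda c:(int(c-7),int(c+7)))(135+(360+72*((u-215)*3.4-33)/507)/3.4),1)) for u in list(range(232,305,3))]
w=onz(t,pts,.012); l=cv2.fitLine(w[:,:2].astype(np.float32),cv2.DIST_HUBER,0,.001,.001).ravel()
print("front deck dir",np.degrees(np.arctan2(l[1],l[0])),l)
# ledge rear edge (wood -> white), z? top 0.052
pts=[(u,edge(u,*(lambda c:(int(c-6),int(c+6)))(135+(32+70*((u-215)*3.4-86)/480)/3.4),1)) for u in range(245,378,3)]
w=onz(t,pts,.052); l=cv2.fitLine(w[:,:2].astype(np.float32),cv2.DIST_HUBER,0,.001,.001).ravel()
print("ledge dir",np.degrees(np.arctan2(l[1],l[0])),l)
print("yel",blobs(t,(20,120,90),(35,255,255),(355,155,380,175)));print("blue",blobs(t,(105,120,60),(130,255,255),(330,155,350,172)))
print("orange",blobs(t,(5,150,90),(18,255,255),(330,165,365,225)))
```

```text
red [(array([413.5       , 186.83333333]), np.int32(36)), (array([434.75675676, 212.24324324]), np.int32(37)), (array([409.26666667, 233.17777778]), np.int32(45))]
front deck dir 80.81191 [0.15967588 0.9871695  0.38432384 0.17610413]
ledge dir 79.38511 [0.1842068  0.9828875  0.6764154  0.03626513]
yel [(array([366.5, 165.5]), np.int32(30))]
blue [(array([341.70588235, 162.11764706]), np.int32(17))]
orange [(array([348.01149425, 196.37931034]), np.int32(174))]
```

Run:
```python
from h import *
t=last("top");s=last("scene")
a=[(220,135,45,60),(350,145,45,60),(215,215,45,60),(350,215,45,60)]
ims=[cv2.resize(t["img"][y:y+h,x:x+w],None,fx=8,fy=8,interpolation=cv2.INTER_NEAREST) for x,y,w,h in [(220,140,45,33),(350,145,45,33),(215,220,45,33),(350,240,45,33)]]
o=np.vstack([np.hstack(ims[:2]),np.hstack(ims[2:])]);cv2.imwrite("pics/corn.png",o[:,:,::-1])
```

```text
(no output)
```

View pics/corn.png

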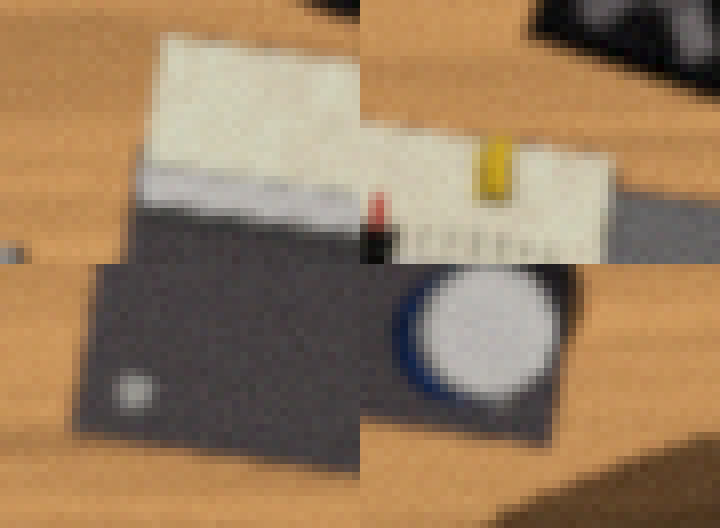

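Run:
```python
from h import *
from scipy.optimize import least_squares
t=last("top")
print("cam",-t["R"].T@t["t"])
A=onz(t,[(239.9,143.6),(381.1,164.1)],.052);B=onz(t,[(223.5,240.5),(373.25,262.1)],.012)
print(A,B,np.linalg.norm(A[0]-A[1]),np.linalg.norm(B[0]-B[1]))
for q in(A,B): print(np.degrees(np.arctan2(*(q[0]-q[1])[1::-1])))
H=onz(t,[(413.5,186.83),(434.76,212.24),(409.27,233.18)],.105);print(H, (H[0]+H[2])/2, np.linalg.norm(H[0]-H[2]))
# fit jig pose
J=np.array([[-.17,.37],[-.17,-.11],[0,-.19]]);W=np.array([B[0,:2],B[1,:2],((H[0]+H[2])/2)[:2]])
def jw(p,X): c,s=np.cos(p[2]),np.sin(p[2]); X=np.asarray(X,float); return np.c_[p[0]+c*X[:,0]-s*X[:,1],p[1]+s*X[:,0]+c*X[:,1]]
def res(p):
    r=(jw(p,J)-W).ravel()
    i=A[:,:2]-p[:2]; c,s=np.cos(p[2]),np.sin(p[2]); return np.r_[r,i[:,0]*c+i[:,1]*s-.137]
f=least_squares(res,[.55,0,-.15]);p=f.x;print("jig",p,np.round(f.fun*1e3,1))
def tj(X):
    i=np.asarray(X)[:,:2]-p[:2];c,s=np.cos(p[2]),np.sin(p[2]);return np.c_[i[:,0]*c+i[:,1]*s,-s*i[:,0]+c*i[:,1]]*1e3
print("A",tj(A),"H",tj(H)-[0,-190])
np.save("jig.npy",p)
print("yel",tj(onz(t,[(366.5,165.5)],.065)),"blue",tj(onz(t,[(341.7,162.1)],.065)),"orange",tj(onz(t,[(348.01,196.38)],.046)))
print("ptr", tj(onz(t,[(350+20/8-.5,145+215/8-.5)],.06)))
def p_(u,v):return (215+u/3.4-.35,135+v/3.4-.35)
print("chassis corners",tj(onz(t,[p_(178,166),p_(322,226),p_(277,326),p_(131,264)],.062)))
print("guard pts",tj(onz(t,[p_(615,163),p_(583,321),p_(562,246)],.122))-[0,-190])
print("can/jar",tj(onz(t,[p_(512,383)],.14)),tj(onz(t,[p_(398,365)],.075)))
```

```text
cam [0.33685653 0.04785373 1.53924102]
[[ 0.71004807  0.25880496  0.052     ]
 [ 0.63634113 -0.18451677  0.052     ]] [[ 0.40804554  0.31632146  0.012     ]
 [ 0.33110602 -0.1543224   0.012     ]] 0.4494072384063057 0.4768913190425936
80.56031562610286
80.7155748788201
[[ 0.55422157 -0.27183792  0.105     ]
 [ 0.47590522 -0.33266155  0.105     ]
 [ 0.41467783 -0.2527479   0.105     ]] [ 0.4844497  -0.26229291  0.105     ] 0.14084347604294387
jig [ 0.51584485 -0.07493801 -0.16388867] [ 0.4  1.5 -0.9 -1.4  0.4 -0.1  0.1 -0.2]
A [[137.14878828 360.95632825]
 [136.76009455 -88.45074206]] H [[ 69.98788739   1.9998875 ]
 [  2.64469281 -70.7865071 ]
 [-70.80065931  -1.93328684]]
yel [[122.74191444 -42.29480492]] blue [[122.10007975  35.65176781]] orange [[21.00109637  0.55798913]]
ptr [[98.7018328  -0.33650201]]
chassis corners [[  22.25525499  255.31747645]
 [ -13.23877073  117.59795948]
 [-108.82680834  144.53778039]
 [ -72.48242347  283.38131184]]
guard pts [[ 71.67289488  60.22897931]
 [-70.03575575  70.81861354]
 [ -7.79580527  97.19535078]]
can/jar [[-132.71149227  -63.13921916]] [[-128.43998264   32.40192599]]
```

```bash
cat >> h.py <<'E'
from scipy.spatial.transform import Rotation as Ro
JP=np.load("jig.npy")
def j2w(xy):
    c,s=np.cos(JP[2]),np.sin(JP[2]); x,y=np.array(xy,float)/1e3; return np.array([JP[0]+c*x-s*y,JP[1]+s*x+c*y])
def w2j(P):
    i=np.asarray(P,float)[:2]-JP[:2];c,s=np.cos(JP[2]),np.sin(JP[2]);return np.array([i[0]*c+i[1]*s,-s*i[0]+c*i[1]])*1e3
def state():
    o=monitor.get_obs();R=Ro.from_quat(o["tcp_rot"]);x=R.as_matrix()[:,0]
    print("t %.2f jigTCP"%o["time"],np.round(w2j(o["eef_pos"]),1),"z %.1f"%(o["eef_pos"][2]*1e3),"toolx jig deg %.1f"%(np.degrees(np.arctan2(x[1],x[0])-JP[2])),"F",np.round(o["ft_force"],1),"op %.2f"%o["opening"]); return o,R
def rows(tg):
    # tg: (op, jigx, jigy, z mm, toolx jig deg)
    o,R=state()
    for op,x,y,z,a in tg:
        w=np.r_[j2w((x,y)),z/1e3]; th=np.radians(a)+JP[2]
        T=Ro.from_matrix(np.array([[np.cos(th),np.sin(th),0],[np.sin(th),-np.cos(th),0],[0,0,-1.]]))
        d=R.inv().apply(w-o["eef_pos"])*100; r=(R.inv()*T).as_rotvec()
        print(op,*np.round(d,2),*np.round(r,3))
def arc(a0,a1,n,op,z,a,r=70): return [(op,r*np.cos(np.radians(t)),-190+r*np.sin(np.radians(t)),z,a) for t in np.linspace(a0,a1,n+1)[1:]]
E
python3 - <<'E'
from h import *
rows([(0.05,70,-192,200,-15),(0.05,70,-192,94,-15)])
E
```

```text
t 0.20 jigTCP [-240.9 -483.4] z 245.0 toolx jig deg 30.6 F [-0.4  0.3 -0.5] op 1.00
0.05 41.6 -9.22 4.5 -0.001 0.0 0.797
0.05 41.6 -9.21 15.1 -0.001 0.0 0.797
```

{"name": "move_arm", "arguments": {
  "steps": "0.05 6 -1.3 0.6 0 0 0.16; 0.05 12 -2.6 1.2 0 0 0.32; 0.05 18 -4 2 0 0 0.48; 0.05 24 -5.3 2.6 0 0 0.64; 0.05 30 -6.6 3.2 0 0 0.797; 0.05 36 -8 4 0 0 0.797; 0.05 41.6 -9.2 4.5 0 0 0.797; 0.05 41.6 -9.2 4.5 0 0 0.797; 0.05 41.6 -9.2 4.5 0 0 0.797; 0.05 41.6 -9.2 4.5 0 0 0.797; 0.05 41.6 -9.2 4.5 0 0 0.797; 0.05 41.6 -9.2 4.5 0 0 0.797",
  "grip_force": 30
}}

```text
time: 1.7
eef_pos: [0.5534, -0.2766, 0.2005]
tcp_rot: [0.977, -0.212, 0.0, 0.0]
ft_force: [0.9, -0.7, -0.7]
opening: 0.528
```

Run:
```python
from h import *
t=cam("top");s=cam("scene")
crop(t,330,130,120,120,5,"tc1");crop(s,180,30,160,150,4.,"sc1")
rows([(0.05,70,-190,130,-15),(0.05,70,-190,94,-15)])
```

```text
t 1.80 jigTCP [  70.  -192.6] z 200.4 toolx jig deg -15.1 F [0.4 0.6 0.1] op 0.52
0.05 -0.07 -0.25 7.04 -0.0 -0.0 -0.001
0.05 -0.07 -0.25 10.64 -0.0 -0.0 -0.001
```

View pics/tc1.png

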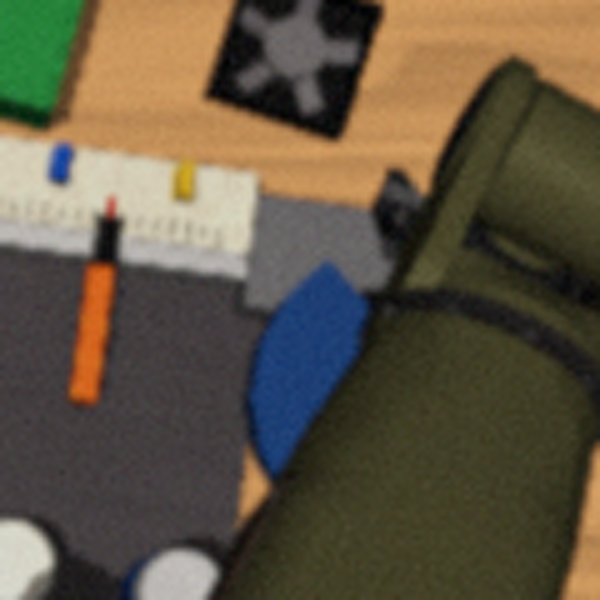

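View pics/sc1.png

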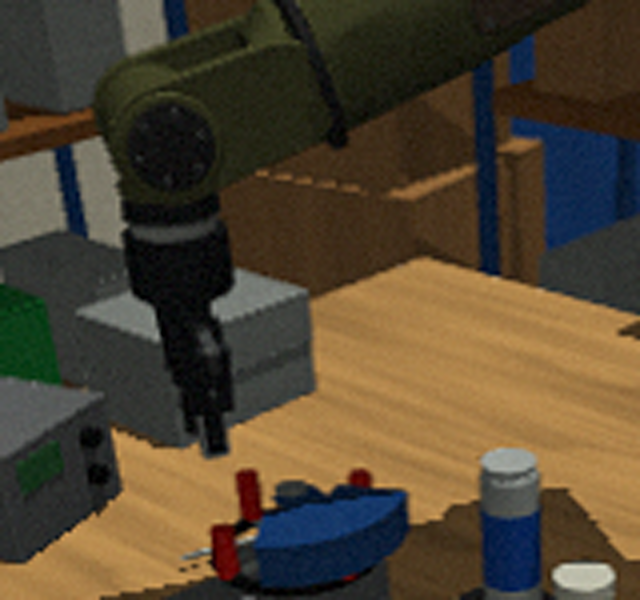

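The gripper hangs above the +x handle (scene crop 225,550); the guard (320,530) is clear. Descending.

{"name": "move_arm", "arguments": {
  "steps": "0.05 -0.1 -0.3 4 0 0 0; 0.05 -0.1 -0.3 7 0 0 0; 0.05 -0.1 -0.3 8.5 0 0 0; 0.05 -0.1 -0.3 9.7 0 0 0; 0.05 -0.1 -0.3 10.4 0 0 0; 0.05 -0.1 -0.3 10.4 0 0 0"
}}

```text
time: 2.55
eef_pos: [0.5541, -0.2731, 0.0964]
tcp_rot: [0.977, -0.212, 0.0, 0.0]
ft_force: [0.5, -0.7, -0.1]
opening: 0.523
```

Run:
```python
from h import *
s=cam("scene");crop(s,200,80,120,110,5.,"sc2");state()
```

```text
t 2.60 jigTCP [  70.2 -189.3] z 96.8 toolx jig deg -15.0 F [0.1 0.4 0.1] op 0.52
```

View pics/sc2.png

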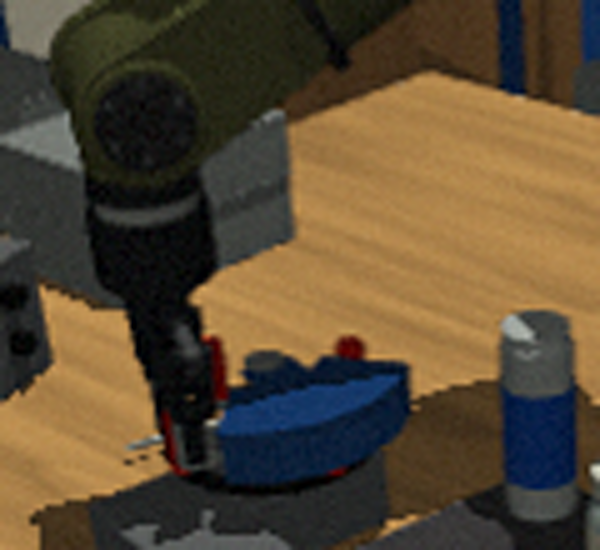

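{"name": "move_arm", "arguments": {
  "steps": "-1 0 0 0 0 0 0; -1 0 0 0 0 0 0; -1 0 0 0 0 0 0; -1 0 0 0 0 0 0",
  "grip_force": 30
}}

```text
time: 3.1
eef_pos: [0.5542, -0.2731, 0.097]
tcp_rot: [0.977, -0.212, 0.0, 0.0]
ft_force: [-2.1, 0.8, 6.2]
opening: 0.224
```

Run:
```python
from h import *
rows(arc(0,-120,12,-1,95,-15))
```

```text
t 3.10 jigTCP [  70.2 -189.3] z 97.0 toolx jig deg -15.0 F [-2.1  0.8  6.2] op 0.22
-1 0.22 1.27 0.2 0.0 -0.001 -0.001
-1 0.22 2.49 0.2 0.0 -0.001 -0.001
-1 0.01 3.7 0.2 0.0 -0.001 -0.001
-1 -0.41 4.84 0.2 0.0 -0.001 -0.001
-1 -1.02 5.9 0.2 0.0 -0.001 -0.001
-1 -1.8 6.83 0.2 0.0 -0.001 -0.001
-1 -2.74 7.62 0.2 0.0 -0.001 -0.001
-1 -3.8 8.23 0.19 0.0 -0.001 -0.001
-1 -4.94 8.65 0.19 0.0 -0.001 -0.001
-1 -6.14 8.86 0.19 0.0 -0.001 -0.001
-1 -7.36 8.86 0.19 0.0 -0.001 -0.001
-1 -8.56 8.65 0.19 0.0 -0.001 -0.001
```

Held (opening 0.22 ≈ 19–20 mm). First arc at constant z.

{"name": "move_arm", "arguments": {
  "steps": "-1 0.2 1.2 0 0 0 0; -1 0.2 2.5 0 0 0 0; -1 0 3.7 0 0 0 0; -1 -0.4 4.8 0 0 0 0; -1 -1 5.9 0 0 0 0; -1 -1.8 6.8 0 0 0 0; -1 -2.7 7.6 0 0 0 0; -1 -3.8 8.2 0 0 0 0; -1 -4.9 8.6 0 0 0 0; -1 -6.1 8.8 0 0 0 0; -1 -7.3 8.8 0 0 0 0; -1 -8.5 8.6 0 0 0 0"
}}

```text
time: 4.6
eef_pos: [0.4398, -0.32, 0.097]
tcp_rot: [0.977, -0.212, 0.001, 0.004]
ft_force: [-16.4, -35.9, -3.0]
opening: 0.217
```

Run:
```python
from h import *
t=cam("top");s=cam("scene")
crop(t,330,130,120,120,5,"tc3");crop(s,200,80,120,110,5.,"sc3");o,_=state()
print(np.degrees(np.arctan2(*(w2j(o["eef_pos"])-[0,-190])[::-1])))
```

```text
t 4.70 jigTCP [ -36.1 -253.8] z 97.0 toolx jig deg -15.1 F [-21.4 -27.9   1.8] op 0.21
-119.49716799330159
```

View pics/tc3.png

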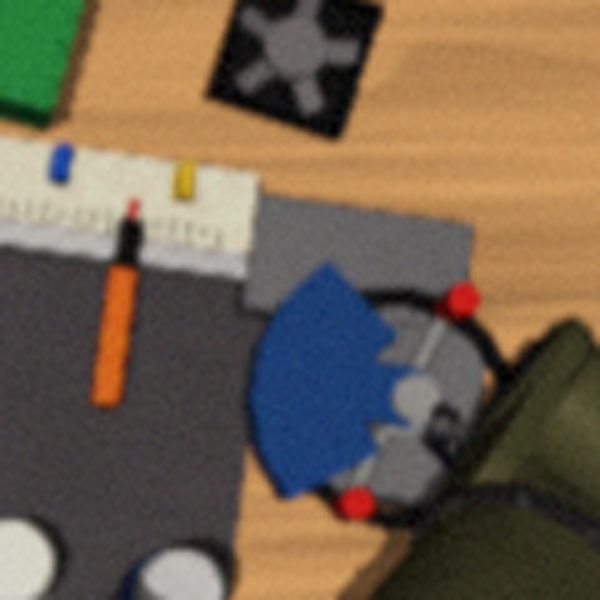

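View pics/sc3.png

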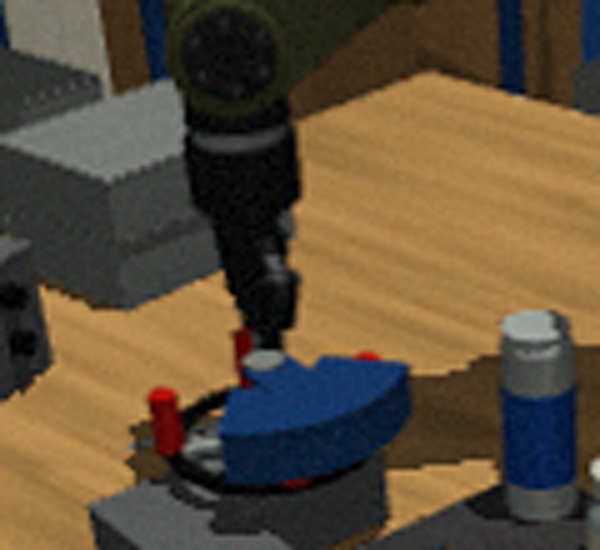

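Run:
```python
from h import *
t=last("top")
R=[b for f in((0,150,90),(170,150,90)) for b in blobs(t,f,(8 if f[0]==0 else 180,255,255),(380,170,445,245))]
for b,n in R:
    for z in(.1,.114): q=w2j(onz(t,[b],z)[0])-[0,-190]; print(n,z,q,np.hypot(*q),np.degrees(np.arctan2(q[1],q[0])))
print(w2j(monitor.get_obs()["eef_pos"])-[0,-190])
def p_(u,v):return (330+u/5-.4,130+v/5-.4)
for z in (.062,.076):print("hub?",w2j(onz(t,[p_(415,395)],.126)[0])-[0,-190])
rows([(-1,-35,-190-60.6,97,-15)])
```

```text
37 0.1 [ 66.60085479 -26.10848165] 71.53549240199828 -21.40588527963217
37 0.114 [ 64.04037337 -23.11195394] 68.08327133958333 -19.844341598925954
39 0.1 [-66.1719038   22.91501017] 70.02726999787794 160.89927786371024
39 0.114 [-67.44085823  25.43466925] 72.07767864593521 159.33651634972642
[-36.10146597 -63.81648473]
hub? [0.96281035 1.10096372]
hub? [0.96281035 1.10096372]
t 4.70 jigTCP [ -36.1 -253.8] z 97.0 toolx jig deg -15.1 F [-21.4 -27.9   1.8] op 0.21
-1 0.02 -0.34 -0.01 0.006 -0.001 -0.002
```

Run:
```python
from h import *
print(np.round(monitor.get_obs()["q"],3))
```

```text
[-0.694  0.453  1.685 -0.007  1.001  1.308]
```

{"name": "move_arm", "arguments": {
  "steps": "0.05 0 -0.3 0 0 0 0; 0.05 0 -0.3 0 0 0 0; 0.05 0 -0.3 -4 0 0 0; 0.05 0 -0.3 -8 0 0 0; 0.05 0 -0.3 -8 0 0 -0.18; 0.05 0 -0.3 -8 0 0 -0.36; 0.05 0 -0.3 -8 0 0 -0.54; 0.05 0 -0.3 -8 0 0 -0.72; 0.05 0 -0.3 -8 0 0 -0.9; 0.05 0 -0.3 -8 0 0 -1.08; 0.05 0 -0.3 -8 0 0 -1.26; 0.05 0 -0.3 -8 0 0 -1.44",
  "grip_force": 40
}}

```text
time: 6.2
eef_pos: [0.4425, -0.3131, 0.1763]
tcp_rot: [0.873, 0.488, 0.0, -0.0]
ft_force: [-0.0, 0.3, -0.3]
opening: 0.528
```

```bash
cat >> h.py <<'E'
def reds(t,z=.107):
    out=[]
    for f in((0,150,90),(170,150,90)):
        for b,n in blobs(t,f,(8 if f[0]==0 else 180,255,255),(380,170,445,245),12):
            q=w2j(onz(t,[b],z)[0])-[0,-190]; out.append((n,np.round(q,1),round(np.hypot(*q),1),round(float(np.degrees(np.arctan2(q[1],q[0]))),1)))
    return out
E
python3 - <<'E'
from h import *
t=cam("top");print(reds(t));rows(arc(-21,-20.5,1,.05,170,159.5))
E
```

```text
[(np.int32(40), array([ 64.7, -25.4]), np.float64(69.5), -21.4), (np.int32(44), array([-65.9,  25.2]), np.float64(70.6), 159.1)]
t 6.25 jigTCP [ -33.5 -247. ] z 176.3 toolx jig deg 68.4 F [-0.4  0.5 -0.5] op 0.52
0.05 6.67 8.01 0.63 0.0 -0.0 -1.59
```

{"name": "move_arm", "arguments": {
  "steps": "0.05 1 1 0 0 0 -0.18; 0.05 2 2.4 0 0 0 -0.36; 0.05 3 3.6 0 0 0 -0.54; 0.05 4 4.8 0 0 0 -0.72; 0.05 5 6 0 0 0 -0.9; 0.05 6 7.2 0 0 0 -1.08; 0.05 6.7 8 0 0 0 -1.26; 0.05 6.7 8 0 0 0 -1.44; 0.05 6.7 8 0 0 0 -1.58; 0.05 6.7 8 0 0 0 -1.58; 0.05 6.7 8 0 0 0 -1.58"
}}

```text
time: 7.62
eef_pos: [0.5457, -0.2987, 0.1762]
tcp_rot: [0.272, 0.962, 0.0, -0.0]
ft_force: [-0.1, -0.2, 0.3]
opening: 0.528
```

Run:
```python
from h import *
t=cam("top");print(reds(t));rows(arc(-21,-21,1,.05,97,159))
```

```text
[]
t 7.67 jigTCP [  65.9 -216. ] z 176.3 toolx jig deg 157.8 F [ 0.4 -0.4  0.5] op 0.53
0.05 0.09 0.06 7.93 0.0 -0.0 -0.021
```

Descend and grip in one call.

{"name": "move_arm", "arguments": {
  "steps": "0.05 0.1 0 3 0 0 0; 0.05 0.1 0 5.5 0 0 0; 0.05 0.1 0 7 0 0 0; 0.05 0.1 0 7.9 0 0 0; 0.05 0.1 0 7.9 0 0 0; -1 0.1 0 7.9 0 0 0; -1 0.1 0 7.9 0 0 0; -1 0.1 0 7.9 0 0 0; -1 0.1 0 7.9 0 0 0",
  "grip_force": 40
}}

```text
time: 8.8
eef_pos: [0.5451, -0.2986, 0.0983]
tcp_rot: [0.271, 0.963, -0.0, 0.001]
ft_force: [-1.7, 0.1, 6.1]
opening: 0.22
```

Run:
```python
from h import *
o,_=state();d=w2j(o["eef_pos"])-[0,-190];a=np.degrees(np.arctan2(d[1],d[0]));print(a,np.hypot(*d))
rows([(op,x,y,z,159-(i+1)*10) for i,(op,x,y,z,_) in enumerate(arc(a,a-120,12,-1,97,0))])
```

```text
t 8.80 jigTCP [  65.4 -215.9] z 98.3 toolx jig deg 158.0 F [-1.7  0.1  6.1] op 0.22
-21.59964084851749 70.31018376035283
t 8.80 jigTCP [  65.4 -215.9] z 98.3 toolx jig deg 158.0 F [-1.7  0.1  6.1] op 0.22
-1 0.13 -1.22 0.13 0.0 0.002 0.157
-1 0.44 -2.4 0.13 0.0 0.002 0.332
-1 0.94 -3.51 0.13 0.0 0.002 0.506
-1 1.64 -4.51 0.13 0.0 0.002 0.681
-1 2.49 -5.38 0.13 0.001 0.002 0.855
-1 3.49 -6.09 0.13 0.001 0.002 1.03
-1 4.59 -6.61 0.12 0.001 0.002 1.204
-1 5.77 -6.93 0.12 0.001 0.001 1.379
-1 6.98 -7.05 0.12 0.001 0.001 1.553
-1 8.2 -6.95 0.12 0.001 0.001 1.728
-1 9.38 -6.64 0.12 0.001 0.001 1.902
-1 10.49 -6.14 0.11 0.002 0.001 2.077
```

{"name": "move_arm", "arguments": {
  "steps": "-1 0.13 -1.22 0 0 0 0.17; -1 0.44 -2.4 0 0 0 0.345; -1 0.94 -3.51 0 0 0 0.52; -1 1.64 -4.51 0 0 0 0.695; -1 2.49 -5.38 0 0 0 0.87; -1 3.49 -6.09 0 0 0 1.045; -1 4.59 -6.61 0 0 0 1.22; -1 5.77 -6.93 0 0 0 1.395; -1 6.98 -7.05 0 0 0 1.57; -1 8.2 -6.95 0 0 0 1.745; -1 9.38 -6.64 0 0 0 1.92; -1 10.49 -6.14 0 0 0 2.09"
}}

```text
time: 10.3
eef_pos: [0.4245, -0.2966, 0.0983]
tcp_rot: [0.969, 0.246, 0.002, 0.002]
ft_force: [18.5, -1.1, -2.7]
opening: 0.222
```

Run:
```python
from h import *
t=cam("top");print(reds(t));crop(t,330,130,120,120,5,"tc4")
o,_=state();d=w2j(o["eef_pos"])-[0,-190];a=np.degrees(np.arctan2(d[1],d[0]));print(a,np.hypot(*d))
```

```text
[(np.int32(34), array([ 42.4, -56. ]), np.float64(70.2), -52.9)]
t 10.35 jigTCP [ -54.6 -232.7] z 98.3 toolx jig deg 37.4 F [ 7.8 -0.1  0.6] op 0.22
-141.97518633845078 69.30830103017834
```

View pics/tc4.png

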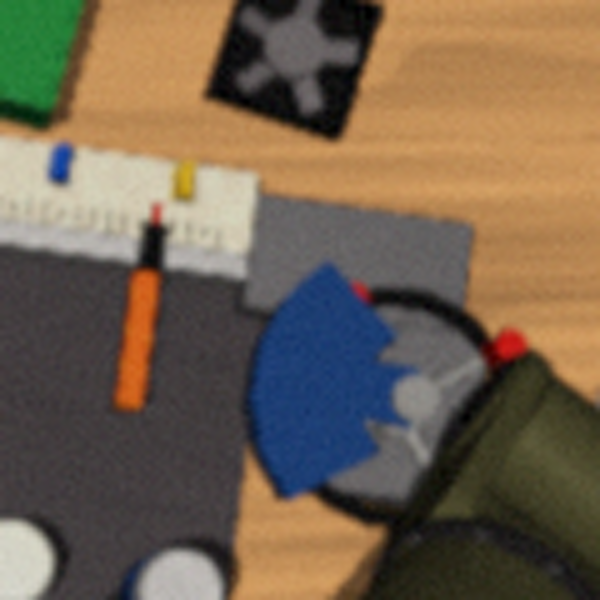

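{"name": "move_arm", "arguments": {
  "steps": "0.05 0 0 0 0 0 0; 0.05 0 0 0 0 0 0; 0.05 0 0 -4 0 0 0; 0.05 0 0 -7.5 0 0 0; 0.05 0 0 -7.5 0 0 -0.18; 0.05 0 0 -7.5 0 0 -0.36; 0.05 0 0 -7.5 0 0 -0.54; 0.05 0 0 -7.5 0 0 -0.72; 0.05 0 0 -7.5 0 0 -0.9; 0.05 0 0 -7.5 0 0 -1.08; 0.05 0 0 -7.5 0 0 -1.26; 0.05 0 0 -7.5 0 0 -1.44"
}}

```text
time: 11.85
eef_pos: [0.4232, -0.2962, 0.1721]
tcp_rot: [0.561, 0.828, -0.0, -0.0]
ft_force: [-0.7, -0.2, -0.8]
opening: 0.524
```

Run:
```python
from h import *
t=cam("top");print(reds(t));rows(arc(-52.5,-52.5,1,.05,170,127.5)+arc(-52.5,-52.5,1,.05,97,127.5))
```

```text
[(np.int32(40), array([ 40.9, -56.7]), np.float64(70.0), -54.2)]
t 11.90 jigTCP [ -55.4 -233.4] z 172.1 toolx jig deg 121.7 F [ 0.5  0.3 -0.1] op 0.53
0.05 -6.18 7.7 0.2 -0.0 -0.001 -0.102
0.05 -6.18 7.7 7.5 -0.0 -0.001 -0.102
```

{"name": "move_arm", "arguments": {
  "steps": "0.05 -2 2.6 0 0 0 -0.1; 0.05 -4.2 5.2 0 0 0 -0.1; 0.05 -6.2 7.7 0 0 0 -0.1; 0.05 -6.2 7.7 0 0 0 -0.1; 0.05 -6.2 7.7 3 0 0 -0.1; 0.05 -6.2 7.7 5.5 0 0 -0.1; 0.05 -6.2 7.7 7.4 0 0 -0.1; 0.05 -6.2 7.7 7.4 0 0 -0.1; -1 -6.2 7.7 7.4 0 0 -0.1; -1 -6.2 7.7 7.4 0 0 -0.1; -1 -6.2 7.7 7.4 0 0 -0.1; -1 -6.2 7.7 7.4 0 0 -0.1"
}}

```text
time: 13.4
eef_pos: [0.5179, -0.3262, 0.0996]
tcp_rot: [0.522, 0.853, -0.0, 0.001]
ft_force: [-1.6, 0.2, 6.1]
opening: 0.224
```

Run:
```python
from h import *
o,_=state();d=w2j(o["eef_pos"])-[0,-190];a=np.degrees(np.arctan2(d[1],d[0]));print(a,np.hypot(*d))
rows([(op,x,y,z,127.5-(i+1)*10) for i,(op,x,y,z,_) in enumerate(arc(a,a-110,11,-1,97,0))])
```

```text
t 13.40 jigTCP [  43.  -247.5] z 99.6 toolx jig deg 126.5 F [-1.6  0.2  6.1] op 0.22
-53.21188720689872 71.82895880907245
t 13.40 jigTCP [  43.  -247.5] z 99.6 toolx jig deg 126.5 F [-1.6  0.2  6.1] op 0.22
-1 0.28 -1.22 0.26 0.001 0.002 0.157
-1 0.59 -2.4 0.26 0.001 0.002 0.331
-1 1.1 -3.51 0.25 0.001 0.002 0.506
-1 1.8 -4.51 0.25 0.001 0.001 0.68
-1 2.66 -5.38 0.25 0.001 0.001 0.855
-1 3.65 -6.08 0.25 0.002 0.001 1.029
-1 4.75 -6.6 0.25 0.002 0.001 1.204
-1 5.93 -6.93 0.24 0.002 0.001 1.379
-1 7.15 -7.04 0.24 0.002 0.001 1.553
-1 8.36 -6.94 0.24 0.002 0.001 1.728
-1 9.54 -6.63 0.24 0.002 0.001 1.902
```

{"name": "move_arm", "arguments": {
  "steps": "-1 0.2 -1.22 0 0 0 0.17; -1 0.5 -2.4 0 0 0 0.345; -1 1 -3.51 0 0 0 0.52; -1 1.7 -4.51 0 0 0 0.695; -1 2.6 -5.38 0 0 0 0.87; -1 3.6 -6.09 0 0 0 1.045; -1 4.7 -6.61 0 0 0 1.22; -1 5.9 -6.93 0 0 0 1.395; -1 7.1 -7.05 0 0 0 1.57; -1 8.3 -6.95 0 0 0 1.745; -1 9.5 -6.64 0 0 0 1.92"
}}

```text
time: 14.78
eef_pos: [0.4165, -0.2724, 0.0996]
tcp_rot: [0.998, 0.058, 0.002, 0.002]
ft_force: [16.7, -6.2, -4.2]
opening: 0.222
```

Run:
```python
from h import *
t=cam("top");print(reds(t));s=cam("scene")
a=cv2.resize(t["img"][145:190,335:390],None,fx=10,fy=10,interpolation=cv2.INTER_CUBIC)
b=cv2.resize(s["img"][185:230,230:285],None,fx=10,fy=10,interpolation=cv2.INTER_CUBIC)
cv2.imwrite("pics/ptr.png",cv2.resize(np.hstack([a,b]),None,fx=.72,fy=.72)[:,:,::-1])
o,_=state();d=w2j(o["eef_pos"])-[0,-190];print(np.degrees(np.arctan2(d[1],d[0])),np.hypot(*d))
print([w2j(onz(t,[c],.065)[0]) for c,n in blobs(t,(20,120,90),(35,255,255),(355,155,380,175))],[w2j(onz(t,[c],.047)[0]) for c,n in blobs(t,(5,150,90),(18,255,255),(330,165,380,225))])
```

```text
[(np.int32(36), array([66.9, 19. ]), np.float64(69.5), 15.8), (np.int32(36), array([ 18.7, -68.2]), np.float64(70.7), -74.6)]
t 14.88 jigTCP [ -65.9 -210.2] z 99.6 toolx jig deg 16.2 F [ 7.5 -3.5 -0.1] op 0.22
-162.9433722624347 68.97449235566506
[array([123.07470493, -42.09920206])] [array([ 21.1735844 , -41.36209863])]
```

View pics/ptr.png

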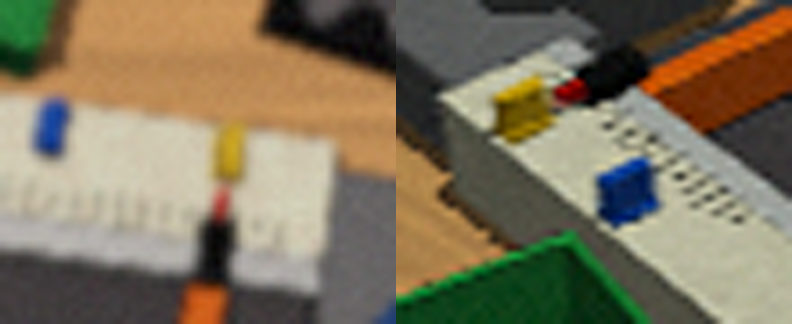

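{"name": "move_arm", "arguments": {
  "steps": "0 0 0 0 0 0 0; 0 0 0 0 0 0 0; 0 0 0 -4 0 0 0; 0 0 0 -9 0 0 0; -0.3 0 0 -12 0 0 -0.18; -0.3 0 0 -12 0 0 -0.36; -0.3 0 0 -12 0 0 -0.54; -0.3 0 0 -12 0 0 -0.72; -0.3 0 0 -12 0 0 -0.9; -0.3 0 0 -12 0 0 -1.08; -0.3 0 0 -12 0 0 -1.26; -0.3 0 0 -12 0 0 -1.44"
}}

```text
time: 16.38
eef_pos: [0.4151, -0.2715, 0.2182]
tcp_rot: [0.707, 0.707, -0.0, -0.0]
ft_force: [1.6, -0.7, 0.1]
opening: 0.347
```

Run:
```python
from h import *
t=cam("top");print(reds(t))
crop(t,240,150,150,110,5,"tc5")
print([w2j(onz(t,[c],.065)[0]) for c,n in blobs(t,(20,120,90),(35,255,255),(355,155,380,175))],[w2j(onz(t,[c],.047)[0]) for c,n in blobs(t,(5,150,90),(18,255,255),(330,165,380,225))])
rows([(-.3,-25.5,267.9,220,165.5)])
```

```text
[(np.int32(41), array([66.8, 18.1]), np.float64(69.2), 15.2)]
[array([122.74191444, -42.29480492])] [array([ 21.47086787, -41.42703322])]
t 16.43 jigTCP [ -67.4 -210.3] z 218.2 toolx jig deg 99.9 F [ 1.  -0.2 -0.8] op 0.35
-0.3 46.4 12.32 -0.17 -0.0 -0.0 -1.146
```

View pics/tc5.png

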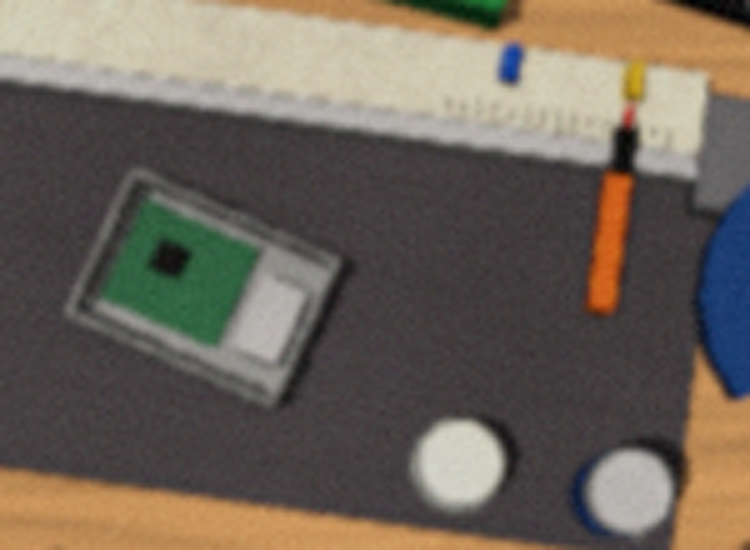

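Pointer (628,115) stands opposite the yellow marker (635,80). Now to the chassis's +y end wall (crop 100,240).

{"name": "move_arm", "arguments": {
  "steps": "-0.3 5 1.3 -2 0 0 -0.18; -0.3 10 2.6 -2 0 0 -0.36; -0.3 15.5 4 -2 0 0 -0.54; -0.3 21 5.5 -2 0 0 -0.72; -0.3 26.5 7 -2 0 0 -0.9; -0.3 32 8.4 -2 0 0 -1.08; -0.3 37.5 9.8 -2 0 0 -1.146; -0.3 43 11.3 -2 0 0 -1.146; -0.3 46.4 12.3 -2 0 0 -1.146; -0.3 46.4 12.3 -2 0 0 -1.146; -0.3 46.4 12.3 -2 0 0 -1.146"
}}

```text
time: 17.8
eef_pos: [0.5412, 0.1911, 0.2381]
tcp_rot: [0.215, 0.977, -0.0, -0.0]
ft_force: [-0.2, 0.4, -0.4]
opening: 0.351
```

Run:
```python
from h import *
rows([(-.3,-25.5,267.9,100,165.5),(-.3,-25.5,267.9,47,165.5)])
s=cam("scene");crop(s,260,100,160,150,4.,"sc6")
```

```text
t 17.80 jigTCP [-18.4 266.7] z 238.1 toolx jig deg 164.6 F [-0.2  0.4 -0.4] op 0.35
-0.3 0.71 -0.06 13.81 -0.001 -0.0 -0.016
-0.3 0.71 -0.06 19.11 -0.001 -0.0 -0.016
```

View pics/sc6.png

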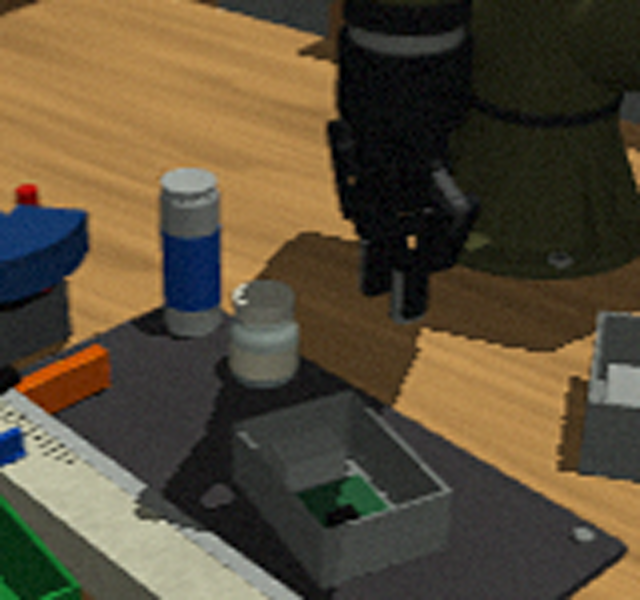

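{"name": "move_arm", "arguments": {
  "steps": "-0.3 0.7 0 5 0 0 0; -0.3 0.7 0 10 0 0 0; -0.3 0.7 0 14 0 0 0; -0.3 0.7 0 15 0 0 0; -0.3 0.7 0 15 0 0 0"
}}

```text
time: 18.48
eef_pos: [0.5354, 0.1942, 0.0891]
tcp_rot: [0.215, 0.977, 0.0, 0.0]
ft_force: [1.3, -0.1, 0.4]
opening: 0.352
```

Run:
```python
from h import *
rows([(-.3,-25.5,267.9,47,165.5)])
s=cam("scene");crop(s,300,150,100,110,5.5,"sc7")
t=cam("top");crop(t,225,150,140,110,5.5,"tc7")
```

```text
t 18.48 jigTCP [-24.6 268.7] z 89.1 toolx jig deg 164.6 F [ 1.3 -0.1  0.4] op 0.35
-0.3 0.07 -0.1 4.21 0.0 0.0 -0.016
```

View pics/sc7.png

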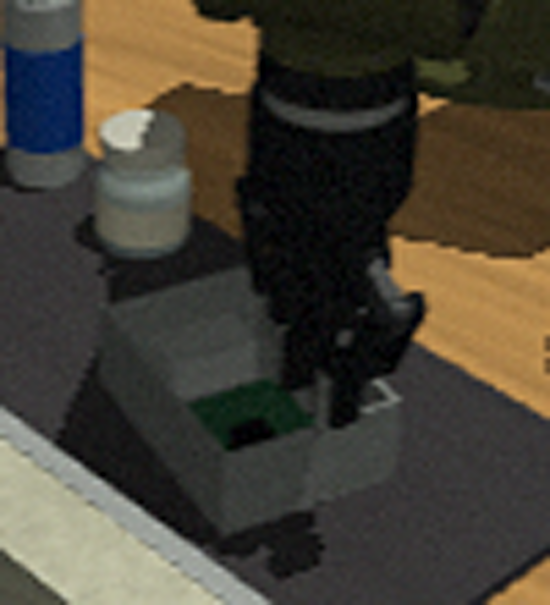

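The fingers straddle the end wall (crop ~320,400): one inside, one outside. Descend and grip.

{"name": "move_arm", "arguments": {
  "steps": "-0.3 0.1 0 1.5 0 0 0; -0.3 0.1 0 3 0 0 0; -0.3 0.1 0 4.2 0 0 0; -0.3 0.1 0 4.2 0 0 0; -1 0.1 0 4.2 0 0 0; -1 0.1 0 4.2 0 0 0; -1 0.1 0 4.2 0 0 0; -1 0.1 0 4.2 0 0 0",
  "grip_force": 50
}}

```text
time: 19.58
eef_pos: [0.5343, 0.1951, 0.0468]
tcp_rot: [0.214, 0.977, 0.0, 0.0]
ft_force: [-1.5, -0.4, 6.1]
opening: 0.027
```

Run:
```python
from h import *
state()
s=cam("scene");crop(s,300,150,100,110,5.5,"sc8")
```

```text
t 19.57 jigTCP [-25.8 269.5] z 46.8 toolx jig deg 164.6 F [-1.5 -0.4  6.1] op 0.03
```

View pics/sc8.png

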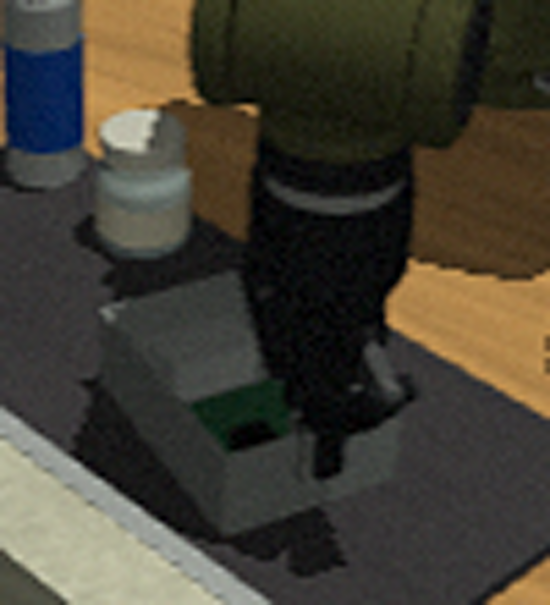

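Run:
```python
from h import *
S=np.array([-25.8,269.5]);E=np.array([8,130])
rows([(-1,*(S+(E-S)*k/11),46.8,164.6+min(15,2.2*k)) for k in range(1,12)])
```

```text
t 19.62 jigTCP [-25.8 269.5] z 46.8 toolx jig deg 164.6 F [-1.9  0.2  5.2] op 0.03
-1 -0.63 -1.14 -0.0 0.001 0.0 -0.038
-1 -1.27 -2.28 -0.0 0.001 0.0 -0.076
-1 -1.9 -3.42 -0.01 0.001 0.0 -0.114
-1 -2.53 -4.56 -0.01 0.001 0.0 -0.153
-1 -3.16 -5.7 -0.01 0.001 0.001 -0.191
-1 -3.8 -6.85 -0.01 0.001 0.001 -0.23
-1 -4.43 -7.99 -0.01 0.001 0.001 -0.261
-1 -5.06 -9.13 -0.01 0.001 0.001 -0.261
-1 -5.69 -10.27 -0.01 0.001 0.001 -0.261
-1 -6.32 -11.41 -0.01 0.001 0.001 -0.261
-1 -6.96 -12.55 -0.01 0.001 0.001 -0.261
```

{"name": "move_arm", "arguments": {
  "steps": "-1 -0.6 -1.1 0 0 0 -0.04; -1 -1.3 -2.3 0 0 0 -0.08; -1 -1.9 -3.4 0 0 0 -0.12; -1 -2.5 -4.6 0 0 0 -0.15; -1 -3.2 -5.7 0 0 0 -0.19; -1 -3.8 -6.8 0 0 0 -0.23; -1 -4.4 -8 0 0 0 -0.26; -1 -5.1 -9.1 0 0 0 -0.26; -1 -5.7 -10.3 0 0 0 -0.26; -1 -6.3 -11.4 0 0 0 -0.26; -1 -7 -12.5 0 0 0 -0.26; -1 -7 -12.5 0 0 0 -0.26"
}}

```text
time: 21.12
eef_pos: [0.5459, 0.0514, 0.0468]
tcp_rot: [0.086, 0.996, -0.0, 0.001]
ft_force: [0.1, -6.5, 5.5]
opening: 0.025
```

Run:
```python
from h import *
state()
s=cam("scene");crop(s,230,130,140,130,5,"sc9")
t=cam("top");crop(t,270,150,120,100,6,"tc9")
```

```text
t 21.12 jigTCP [  9.  129.5] z 46.8 toolx jig deg 179.5 F [ 0.1 -6.5  5.5] op 0.03
```

View pics/sc9.png

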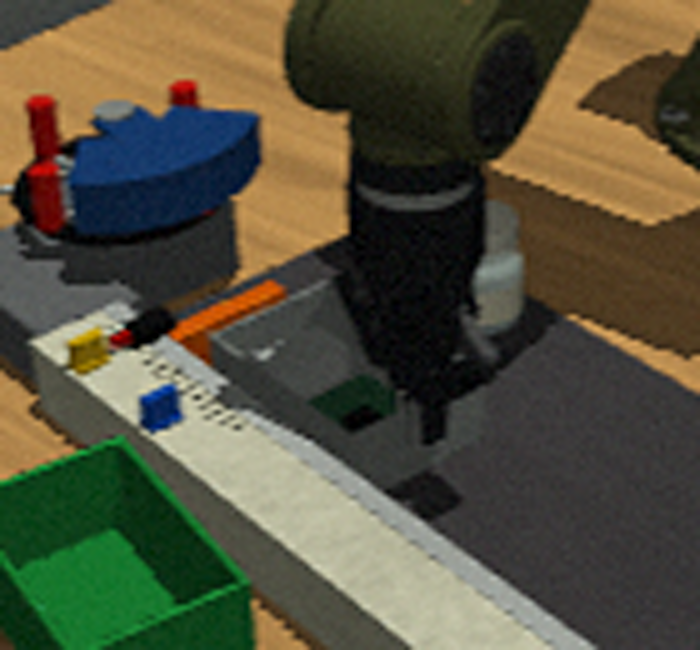

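View pics/tc9.png

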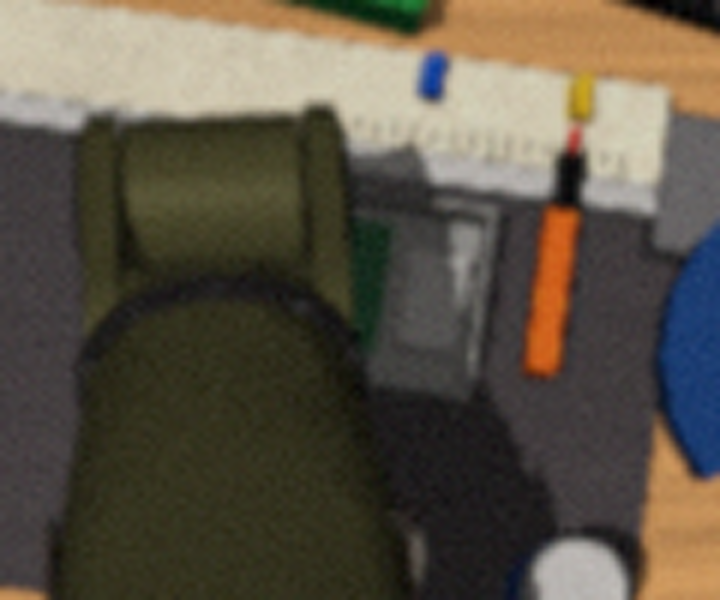

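{"name": "move_arm", "arguments": {
  "steps": "-1 -0.4 -0.5 0 0 0 0; -1 -0.7 -1 0 0 0 0; -1 -0.9 -1.5 0 0 0 0; -1 -1 -2 0 0 0 0; -1 -1.1 -2 0 0 0 0; -1 -1.1 -2 0 0 0 0"
}}

```text
time: 21.98
eef_pos: [0.5521, 0.0312, 0.0468]
tcp_rot: [0.086, 0.996, 0.0, -0.001]
ft_force: [-11.3, 5.1, 12.9]
opening: 0.023
```

Run:
```python
from h import *
o,_=state();print("jig F",Ro.from_euler('z',-JP[2]).apply(o["ft_force"]))
```

```text
t 21.98 jigTCP [ 18.4 110.7] z 46.8 toolx jig deg 179.6 F [-11.3   5.1  12.9] op 0.02
jig F [-11.98705904   3.21240914  12.88763672]
```

{"name": "move_arm", "arguments": {
  "steps": "-1 0 -0.3 0 0 0 0; -1 0 -0.5 0 0 0 0; -1 0 -0.6 0 0 0 0; -1 0 -0.6 0 0 0 0"
}}

```text
time: 22.48
eef_pos: [0.5513, 0.0267, 0.0467]
tcp_rot: [0.085, 0.996, 0.001, -0.001]
ft_force: [-8.1, 17.0, 10.0]
opening: 0.024
```

Run:
```python
from h import *
o,_=state();print("jig F",Ro.from_euler('z',-JP[2]).apply(o["ft_force"]))
t=cam("top");crop(t,270,150,120,100,6,"tc10");s=cam("scene");crop(s,230,130,140,130,5,"sc10")
```

```text
t 22.48 jigTCP [ 18.4 106.1] z 46.7 toolx jig deg 179.6 F [-8.1 17.  10. ] op 0.02
jig F [-10.80121957  15.47317123   9.98042228]
```

View pics/tc10.png

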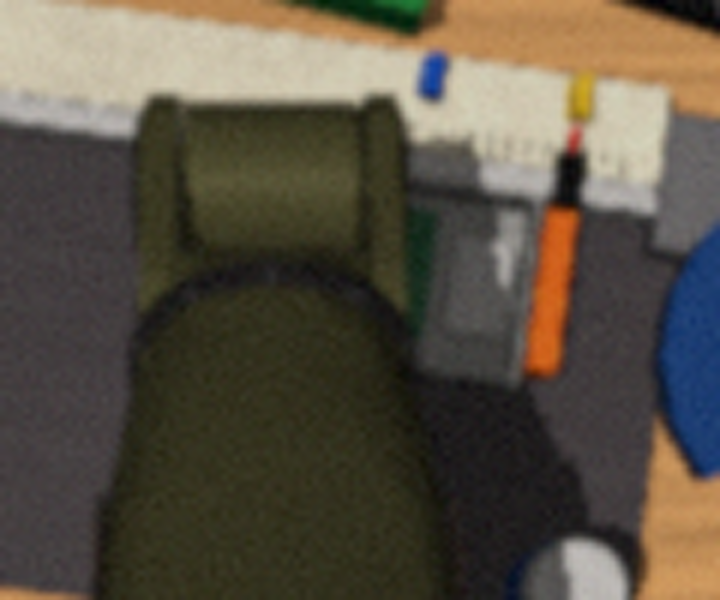

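View pics/sc10.png

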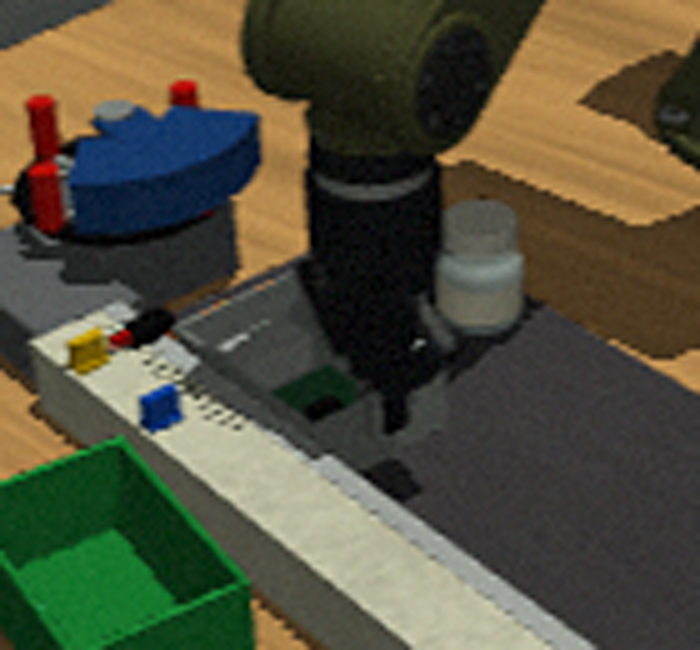

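Run:
```python
from h import *
t=last("top")
c=t["img"][172:222,335:372]
cv2.imwrite("pics/z.png",cv2.resize(c,None,fx=12,fy=12,interpolation=cv2.INTER_CUBIC)[:,:,::-1])
```

```text
(no output)
```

View pics/z.png

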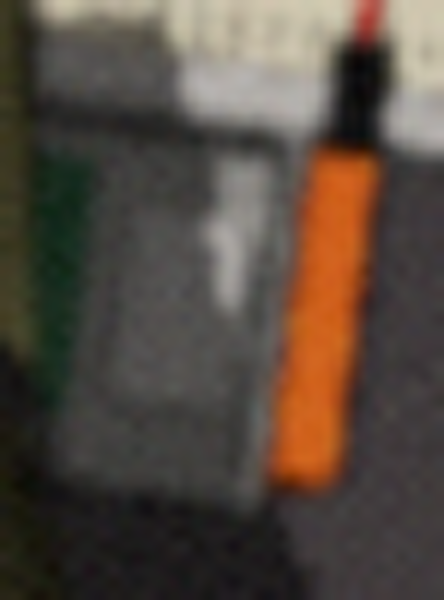

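Run:
```python
from h import *
t=last("top")
f=lambda u,v:(335+u/12-.46,172+v/12-.46)
for nm,pp,z in(("ch",[(303,140),(265,512)],.062),("stop",[(312,150),(268,488)],.048),("stopR",[(382,152),(342,488)],.048)):
    q=[w2j(x) for x in onz(t,[f(*p) for p in pp],z)];d=q[0]-q[1];print(nm,np.round(q,1),"ang",np.degrees(np.arctan2(d[1],d[0])))
```

```text
ch [[ 64.9 -29.1]
 [-32.3 -32.2]] ang 1.7969005631565962
stop [[ 65.1 -33. ]
 [-24.5 -33.3]] ang 0.21998327439368087
stopR [[ 67.2 -51.2]
 [-21.7 -52.3]] ang 0.7495816258795481
```

{"name": "move_arm", "arguments": {
  "steps": "-1 -0.1 0.2 0 0 0 0.015; -1 -0.2 0.2 0 0 0 0.03; -1 -0.3 0.1 0 0 0 0.03; -1 -0.3 0 0 0 0 0.03; -1 -0.3 0 0 0 0 0.03"
}}

```text
time: 23.2
eef_pos: [0.5515, 0.0272, 0.0467]
tcp_rot: [0.099, 0.995, 0.001, -0.004]
ft_force: [-34.9, 25.2, 29.4]
opening: 0.026
```

Run:
```python
from h import *
o,_=state();print("jig F",Ro.from_euler('z',-JP[2]).apply(o["ft_force"]),o["ft_torque"])
```

```text
t 23.20 jigTCP [ 18.6 106.6] z 46.7 toolx jig deg 178.0 F [-34.9  25.2  29.4] op 0.03
jig F [-38.57146133  19.17530426  29.39104297] [3.90223887 4.88453065 0.69730408]
```

{"name": "move_arm", "arguments": {
  "steps": "-1 0.25 0 0 0 0 0; -1 0.25 0 0 0 0 0; -0.5 0.25 0.1 0 0 0 0; -0.5 0.25 0.1 0 0 0 0; -0.5 0.25 0.1 0 0 0 0; -0.5 0.25 0.1 -3 0 0 0; -0.5 0.25 0.1 -6 0 0 0; -0.5 0.25 6 -10 0 0 0; -0.5 0 12 -12 0 0 0; -0.5 0 18 -12 0 0 0; -0.5 0 18 -12 0 0 0"
}}

```text
time: 24.58
eef_pos: [0.5909, 0.2038, 0.1662]
tcp_rot: [0.099, 0.995, 0.0, 0.0]
ft_force: [-0.1, -1.0, -0.2]
opening: 0.251
```

Run:
```python
from h import *
state()
t=cam("top");c=t["img"][160:235,290:375]
cv2.imwrite("pics/z2.png",cv2.resize(c,None,fx=8,fy=8,interpolation=cv2.INTER_CUBIC)[:,:,::-1])
s=cam("scene");crop(s,220,150,140,110,5.5,"sc11")
```

```text
t 24.57 jigTCP [ 28.5 287.2] z 166.2 toolx jig deg 178.0 F [-0.1 -1.  -0.2] op 0.25
```

View pics/z2.png

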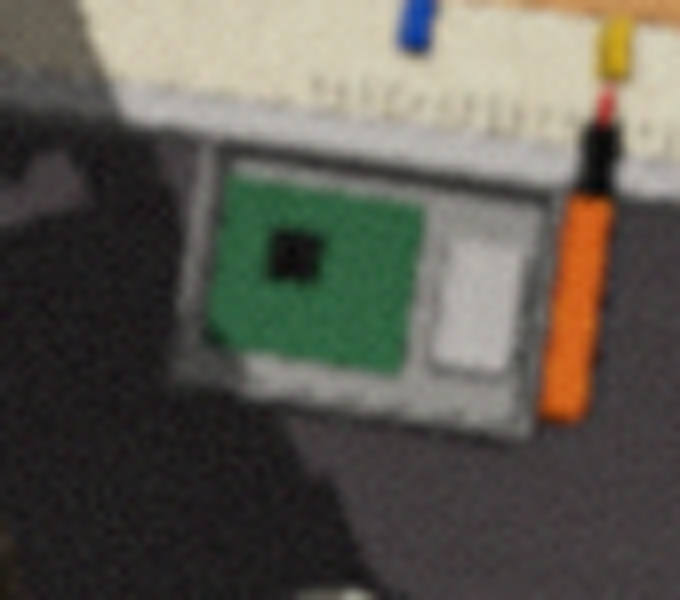

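View pics/sc11.png

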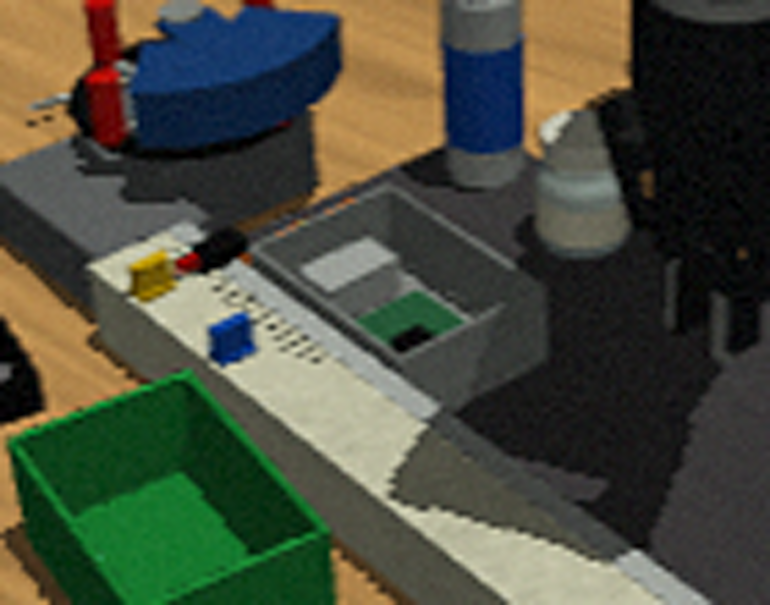

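Run:
```python
from h import *
t=last("top")
f=lambda u,v:(290+u/8-.44,160+v/8-.44)
q=[w2j(x) for x in onz(t,[f(*p) for p in [(208,142),(556,188),(534,438),(172,380)]],.062)];print(np.round(q,1))
a=lambda i,j:np.degrees(np.arctan2(*(q[i]-q[j])[::-1]))
print("long",a(0,1)-90,a(3,2)-90,"end",a(1,2),a(0,3))
print("stop",[np.round(w2j(x),1) for x in onz(t,[f(*p) for p in [(568,195),(541,415)]],.048)])
print("fence top front",[np.round(w2j(x),1) for x in onz(t,[f(*p) for p in [(130,128),(575,188)]],.052)])
g=[(b,n) for b,n in blobs(t,(60,80,40),(90,255,255),(300,170,350,215),50)];print([w2j(onz(t,[b],.02)[0]) for b,n in g])
```

```text
[[ 63.2 109.3]
 [ 65.  -26.8]
 [-32.8 -31.3]
 [-30.7 109.7]]
long 0.7363404080470275 -0.8462342023546086 end 2.6013330221048396 -0.251256133646363
stop [array([ 65.4, -33. ]), array([-22., -34.])]
fence top front [array([ 66.1, 140.4]), array([ 67.8, -35. ])]
[array([23.17836785, 60.31399095])]
```

Run:
```python
from h import *
rows([(-1,18,150,100,180),(-1,18,150,42,180),(-1,18,123,42,180)])
```

```text
t 24.68 jigTCP [ 28.8 284.4] z 165.8 toolx jig deg 177.9 F [-0.4 -0.7 -0.2] op 0.25
-1 0.58 -13.47 6.58 -0.0 -0.001 -0.037
-1 0.58 -13.47 12.38 -0.0 -0.001 -0.037
-1 0.48 -16.16 12.38 -0.0 -0.001 -0.037
```

{"name": "move_arm", "arguments": {
  "steps": "-1 0.5 -5 3 0 0 -0.04; -1 0.5 -10 5 0 0 -0.04; -1 0.5 -13.4 7 0 0 -0.04; -1 0.5 -13.4 10 0 0 -0.04; -1 0.5 -13.4 12.4 0 0 -0.04; -1 0.5 -13.4 12.4 0 0 -0.04; -1 0.5 -14.5 12.4 0 0 -0.04; -1 0.5 -15.3 12.4 0 0 -0.04; -1 0.5 -15.8 12.4 0 0 -0.04; -1 0.5 -16.2 12.4 0 0 -0.04; -1 0.5 -16.2 12.4 0 0 -0.04"
}}

```text
time: 26.05
eef_pos: [0.5535, 0.0427, 0.0424]
tcp_rot: [0.081, 0.997, 0.0, 0.0]
ft_force: [-0.7, 1.2, 0.4]
opening: -0.0
```

Run:
```python
from h import *
o,_=state();print("jig F",Ro.from_euler('z',-JP[2]).apply(o["ft_force"]))
```

```text
t 26.05 jigTCP [ 18.  122.2] z 42.4 toolx jig deg 180.1 F [-0.7  1.2  0.4] op -0.00
jig F [-0.90327889  1.04846372  0.43766765]
```

{"name": "move_arm", "arguments": {
  "steps": "-1 0 -0.15 0 0 0 0; -1 0 -0.3 0 0 0 0; -1 0 -0.3 0 0 0 0; -1 0 -0.3 0 0 0 0"
}}

```text
time: 26.55
eef_pos: [0.5531, 0.0403, 0.0423]
tcp_rot: [0.081, 0.997, 0.0, 0.0]
ft_force: [0.9, 5.4, 1.4]
opening: 0.003
```

Run:
```python
from h import *
o,_=state();print("jig F",Ro.from_euler('z',-JP[2]).apply(o["ft_force"]))
```

```text
t 26.55 jigTCP [ 17.9 119.8] z 42.3 toolx jig deg 180.1 F [0.9 5.4 1.4] op 0.00
jig F [-0.03506784  5.50711584  1.39305227]
```

{"name": "move_arm", "arguments": {
  "steps": "-1 0 -0.1 0 0 0 0; -1 0 -0.2 0 0 0 0; -1 0 -0.2 0 0 0 0"
}}

```text
time: 26.92
eef_pos: [0.5527, 0.0385, 0.0424]
tcp_rot: [0.081, 0.997, 0.0, 0.0]
ft_force: [0.2, 7.2, 1.0]
opening: -0.002
```

Run:
```python
from h import *
o,_=state();print("jig F",Ro.from_euler('z',-JP[2]).apply(o["ft_force"]))
```

```text
t 26.93 jigTCP [ 17.9 117.9] z 42.4 toolx jig deg 180.1 F [0.2 7.2 1. ] op -0.00
jig F [-0.97190143  7.12015703  1.02535939]
```

{"name": "move_arm", "arguments": {
  "steps": "-1 0 -0.1 0 0 0 0; -1 0 -0.2 0 0 0 0; -1 0 -0.2 0 0 0 0"
}}

```text
time: 27.3
eef_pos: [0.5521, 0.0381, 0.0424]
tcp_rot: [0.08, 0.997, 0.001, -0.0]
ft_force: [-2.1, 21.6, 2.2]
opening: 0.002
```

Run:
```python
from h import *
o,_=state();print("jig F",Ro.from_euler('z',-JP[2]).apply(o["ft_force"]))
t=cam("top");c=t["img"][160:235,290:375]
cv2.imwrite("pics/z3.png",cv2.resize(c,None,fx=8,fy=8,interpolation=cv2.INTER_CUBIC)[:,:,::-1])
```

```text
t 27.30 jigTCP [ 17.4 117.4] z 42.4 toolx jig deg 180.2 F [-2.1 21.6  2.2] op 0.00
jig F [-5.62245678 20.99686068  2.18814748]
```

View pics/z3.png

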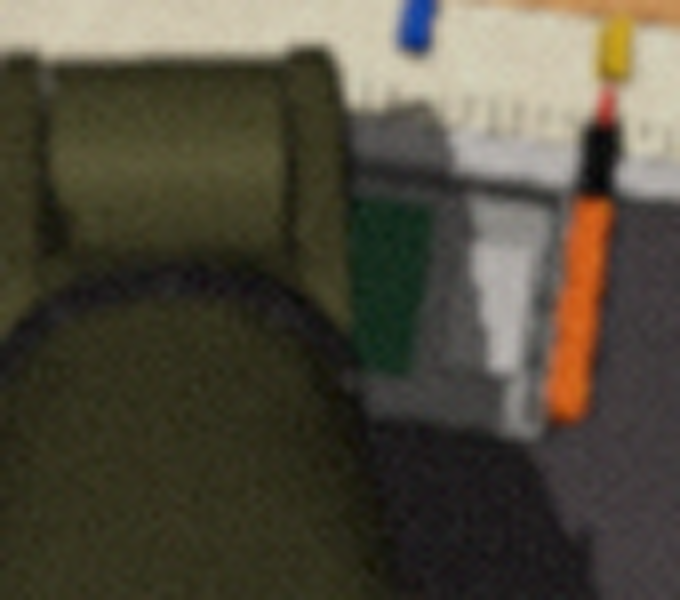

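{"name": "move_arm", "arguments": {
  "steps": "-1 0 0.5 0 0 0 0; -1 0 2 0 0 0 0; -1 0 2 -5 0 0 0; -1 0 2 -10 0 0 0; -1 3 -1 -10 0 0 0; -1 7 -5 -10 0 0 0; -1 8.2 -7.6 -10 0 0 0; -1 8.2 -7.6 -10 0 0 0; -1 8.2 -7.6 -10 0 0 0"
}}

```text
time: 28.48
eef_pos: [0.4597, -0.0254, 0.1424]
tcp_rot: [0.081, 0.997, -0.0, 0.0]
ft_force: [-0.8, -0.6, 0.1]
opening: 0.0
```

Run:
```python
from h import *
rows([(-1,-65,40,42,180),(-1,-43,40,42,180)])
s=cam("scene");crop(s,220,100,150,140,5,"sc12")
```

```text
t 28.48 jigTCP [-63.5  39.7] z 142.4 toolx jig deg 180.1 F [-0.8 -0.6  0.1] op 0.00
-1 0.16 0.03 10.04 -0.0 0.0 0.002
-1 -2.04 0.03 10.04 -0.0 0.0 0.002
```

View pics/sc12.png

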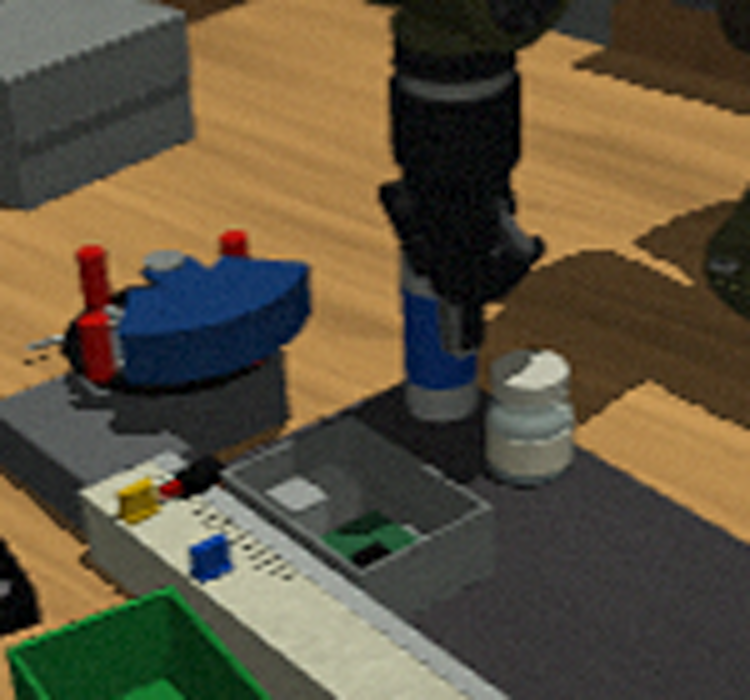

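{"name": "move_arm", "arguments": {
  "steps": "-1 -0.2 0 4 0 0 0; -1 -0.2 0 8 0 0 0; -1 -0.2 0 10 0 0 0; -1 -0.2 0 10 0 0 0; -1 -1 0 10 0 0 0; -1 -1.6 0 10 0 0 0; -1 -1.9 0 10 0 0 0; -1 -2.1 0 10 0 0 0; -1 -2.1 0 10 0 0 0"
}}

```text
time: 29.65
eef_pos: [0.48, -0.0293, 0.0424]
tcp_rot: [0.081, 0.997, -0.0, 0.0]
ft_force: [-0.5, 0.5, 0.4]
opening: -0.002
```

Run:
```python
from h import *
o,_=state();print("jig F",Ro.from_euler('z',-JP[2]).apply(o["ft_force"]))
```

```text
t 29.65 jigTCP [-42.9  39.2] z 42.4 toolx jig deg 180.1 F [-0.5  0.5  0.4] op -0.00
jig F [-0.54516555  0.4663036   0.37637338]
```

{"name": "move_arm", "arguments": {
  "steps": "-1 -0.15 0 0 0 0 0; -1 -0.3 0 0 0 0 0; -1 -0.3 0 0 0 0 0"
}}

```text
time: 30.02
eef_pos: [0.4819, -0.0296, 0.0421]
tcp_rot: [0.081, 0.997, 0.0, -0.001]
ft_force: [-9.1, 1.7, 5.9]
opening: -0.003
```

Run:
```python
from h import *
o,_=state();print("jig F",Ro.from_euler('z',-JP[2]).apply(o["ft_force"]))
```

```text
t 30.02 jigTCP [-40.9  39.2] z 42.1 toolx jig deg 180.1 F [-9.1  1.7  5.9] op -0.00
jig F [-9.25343718  0.17122124  5.92444131]
```

{"name": "move_arm", "arguments": {
  "steps": "-1 -0.1 0 0 0 0 0; -1 -0.2 0 0 0 0 0; -1 -0.2 0 0 0 0 0"
}}

```text
time: 30.4
eef_pos: [0.4823, -0.0296, 0.0421]
tcp_rot: [0.081, 0.997, 0.0, -0.003]
ft_force: [-23.7, 2.3, 18.8]
opening: -0.001
```

Run:
```python
from h import *
o,_=state();print("jig F",Ro.from_euler('z',-JP[2]).apply(o["ft_force"]))
```

```text
t 30.40 jigTCP [-40.5  39.2] z 42.1 toolx jig deg 180.1 F [-23.7   2.3  18.8] op -0.00
jig F [-23.74331003  -1.59679106  18.77523756]
```

Stiff contact (24 N, 0.4 mm travel): flush with the fence. Back off, then re-seat the end once more and retreat.

{"name": "move_arm", "arguments": {
  "steps": "-1 0.5 0 0 0 0 0; -1 1.7 0 0 0 0 0; -1 1.7 0 -5 0 0 0; -1 1.7 0 -10 0 0 0; -1 0 5 -10 0 0 0; -1 -4 9.5 -10 0 0 0; -1 -5.9 10.5 -10 0 0 0; -1 -5.9 10.5 -10 0 0 0; -1 -5.9 10.5 -5 0 0 0; -1 -5.9 10.5 0 0 0 0; -1 -5.9 10.5 0 0 0 0"
}}

```text
time: 31.78
eef_pos: [0.5572, 0.0634, 0.0396]
tcp_rot: [0.081, 0.997, -0.0, -0.003]
ft_force: [0.1, 0.3, 0.3]
opening: 0.004
```

Run:
```python
from h import *
rows([(-1,18,121,42,180),(-1,18,117.5,42,180)])
```

```text
t 31.77 jigTCP [ 18.3 143.2] z 39.6 toolx jig deg 180.1 F [0.1 0.3 0.3] op 0.00
-1 0.03 -2.22 -0.23 -0.001 -0.007 0.001
-1 0.03 -2.57 -0.23 -0.001 -0.007 0.001
```

{"name": "move_arm", "arguments": {
  "steps": "-1 0 -1 0 0 0 0; -1 0 -1.8 0 0 0 0; -1 0 -2.2 0 0 0 0; -1 0 -2.45 0 0 0 0; -1 0 -2.6 0 0 0 0; -1 0 -2.6 0 0 0 0; -1 0 -2.6 0 0 0 0"
}}

```text
time: 32.65
eef_pos: [0.5558, 0.0385, 0.0422]
tcp_rot: [0.081, 0.997, -0.0, -0.0]
ft_force: [-0.2, 0.1, -0.0]
opening: 0.004
```

Run:
```python
from h import *
o,_=state();print("jig F",Ro.from_euler('z',-JP[2]).apply(o["ft_force"]))
```

```text
t 32.65 jigTCP [ 20.9 118.5] z 42.2 toolx jig deg 180.1 F [-0.2  0.1 -0. ] op 0.00
jig F [-0.22638004  0.06946363 -0.00260881]
```

{"name": "move_arm", "arguments": {
  "steps": "-1 0 -0.1 0 0 0 0; -1 0 -0.2 0 0 0 0; -1 0 -0.2 0 0 0 0"
}}

```text
time: 33.02
eef_pos: [0.5553, 0.0377, 0.0422]
tcp_rot: [0.081, 0.997, 0.001, -0.0]
ft_force: [-0.6, 11.8, -0.2]
opening: -0.003
```

Run:
```python
from h import *
o,_=state();print("jig F",Ro.from_euler('z',-JP[2]).apply(o["ft_force"]))
```

```text
t 33.02 jigTCP [ 20.6 117.5] z 42.2 toolx jig deg 180.1 F [-0.6 11.8 -0.2] op -0.00
jig F [-2.5221746  11.51009489 -0.1560565 ]
```

{"name": "move_arm", "arguments": {
  "steps": "-1 0 0.5 0 0 0 0; -1 0 3 0 0 0 0; -1 0 6 -5 0 0 0; -1 0 11 -10 0 0 0; -1 0 16 -14 0 0 0; -1 0 22 -16 0 0 0; -1 0 22 -16 0 0 0; -1 0 22 -16 0 0 0"
}}

```text
time: 34.02
eef_pos: [0.5907, 0.2536, 0.2017]
tcp_rot: [0.08, 0.997, -0.0, -0.0]
ft_force: [-0.5, -0.4, -0.8]
opening: -0.001
```

Run:
```python
from h import *
state()
t=cam("top");s=cam("scene");print(reds(t))
a=t["img"][155:225,290:385];b=s["img"][170:240,225:320]
cv2.imwrite("pics/fin.png",np.vstack([cv2.resize(x,None,fx=4.2*1.5,fy=4.2,interpolation=cv2.INTER_CUBIC) if 0 else cv2.resize(x,None,fx=4.2,fy=4.2,interpolation=cv2.INTER_CUBIC) for x in(a,b)])[:,:,::-1])
c=t["img"][160:235,290:375]
cv2.imwrite("pics/z5.png",cv2.resize(c,None,fx=8,fy=8,interpolation=cv2.INTER_CUBIC)[:,:,::-1])
print([w2j(onz(t,[c],.065)[0]) for c,n in blobs(t,(20,120,90),(35,255,255),(355,155,380,175))],[w2j(onz(t,[c],.047)[0]) for c,n in blobs(t,(5,150,90),(18,255,255),(330,165,380,225))])
```

```text
t 34.02 jigTCP [ 20.2 336.4] z 201.7 toolx jig deg 180.2 F [-0.5 -0.4 -0.8] op -0.00
[(np.int32(40), array([67. , 18.3]), np.float64(69.4), 15.3), (np.int32(39), array([ 17.9, -67.5]), np.float64(69.8), -75.2), (np.int32(41), array([-68.5, -18.2]), np.float64(70.9), -165.1)]
[array([122.74191444, -42.29480492])] [array([ 21.12807813, -43.94968857])]
```

View pics/z5.png

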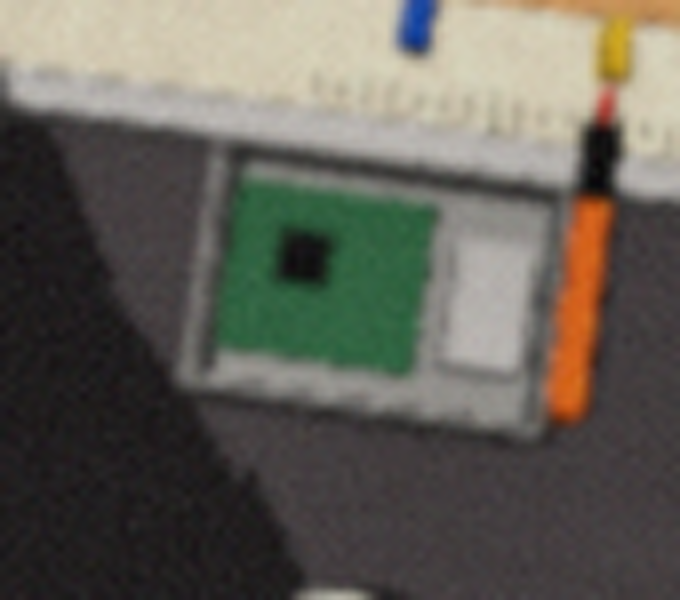

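View pics/fin.png

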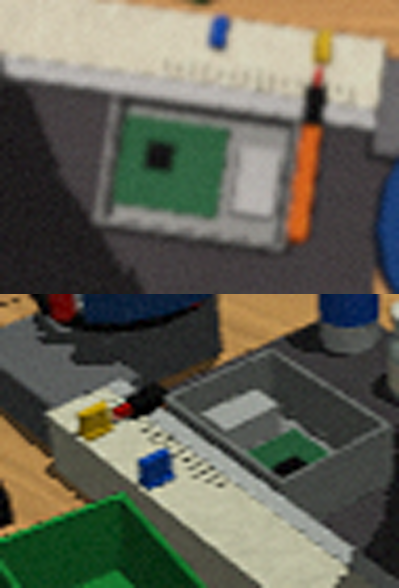

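Run:
```python
from station import manip
print(manip.close_job())
```

```text
the job is handed in; nothing more can be done
None
```

The pointer is set at the yellow marker and the chassis is pushed home against the fence and stop. I handed the job in at about 34 s; no verdict was reported.

**What I did:** I turned the handwheel about -345° in three grasps. I then gripped the chassis by its +y end wall and slid and turned it along the deck. To seat it I pushed gently with closed fingers, first on the end, then on the front face, then on the end again.

**Last checks:**
- **Stop:** the handles read about 15.1°, which puts the stop at about -42.1 mm. The yellow marker measured -42.2 mm. The handle angle had not changed since I released the wheel.
- **Chassis:** the last push towards the fence met stiff resistance (24 N). The two end pushes stopped at the same point, 117.4 and 117.5 mm. The final pictures show it in line, touching both.
- **Guard and bystanders:** the guard, can and jar look unmoved in the views I took; I did not measure the other bystanders.

**Checks that disagreed or went wrong:**
- **Chassis edges:** edges picked by hand in the camera picture, before the seating pushes, suggested gaps of 2–5 mm. That was within picture blur, so I relied on the contact forces instead.
- **Orange stop:** its centroid in the last picture reads -43.9 mm, because the chassis now hides part of it from above.
- **First wheel stroke:** the handle slid about 12 mm along the pads while I held the gripper's yaw constant. I turned the gripper with the handle after that.

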